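Tip the steel balls out of a dial-lid jar

ROBOT

A 6-joint arm with a two-finger parallel gripper is mounted at the origin on the work surface. World frame = base frame: x ahead of the robot, y to its left, z up, the work surface at z = 0. Lengths are in mm, angles in rad, forces in N, time in s.
With the tool pointing down it reaches from about 150 to 775 mm from the base axis. Payload 6.1 kg.
Tool frame: the origin (TCP) lies at the very end of the fingers, on their centre line; the grasp point (between the pads) lies 19 mm behind it (hold_point_z is the distance from the TCP to the grasp point, in mm); z points along the fingers, y is the direction in which the jaws open and shut (so a half turn about z gives the same grasp; the last joint's range is limited). The gripper opens to 85 mm and grips with 20 to 120 N. Pads are 22 mm wide; open, the fingers measure 114 mm over their backs; the gripper's body (76 mm by 85 mm) begins 54 mm behind the grasp point. The pads swing forward as they close: fully open they stand 13 mm farther back than shut.
Start: joints at [1.32, 0.126, -0.04, 1.405, 0, 1.571], TCP at [130.288, 508.56, 231.295] pointing down, gripper open.
Joint ranges: [-2.72, 2.72], [-0.95, 1.95], [-1.27, 1.35], [-1.78, 2.02], [-1.46, 1.47], [-3.14, 3.14]. Speed limits (rad/s): [2.39, 2.39, 3.01, 3.14, 3.14, 3.14].

INTERFACE

Orientations are given as a unit quaternion [w, x, y, z].
In Python, from plant import state, read_camera, camera_info, close_job, hold_point_z gives the robot as it stands.
- The arm moves only by the tool drive_tool, never from a script. Its argument "commands" is a list of rows, each a list of 4 numbers: the shift along the tool's x, y, z in cm, then the turn about the tool's z in degrees. In form: [[tx, ty, tz, roll], ...]. A call has 1 to 10 rows; each row is the pose to reach, as a shift and turn from the pose commanded when the call began, along the tool's axes at that moment; what a row does not reach only later rows make up. A row lasts 1/12 s, in which the tool goes at most 41.7 mm and 7.16 degrees, less where a joint would pass 70% of its speed; a pose out of reach is approached as far as the arm can. A call with a gripper value outside its range is refused whole. "fingers" is the closure in counts, from 0 (fully open) to 255 (shut), set as the call begins (left out, the last holds). The fingers move at their own pace and stop on an object; "squeeze" is the grip in N (left out, the last holds). Time passes only in rows, so rows that repeat a pose let the fingers close. It gives the time, the measured TCP pose, the force and the opening at its end, in the units of the state.
- state(): the state, without advancing time (a new reading comes with each control period).
- read_camera(name): name is "side" or "top"; returns the picture (400x640x3 uint8, red, green, blue); there is no depth.
- camera_info(name): a dict with "fx", "fy", "cx", "cy" (pixels), "k1" (the pictures are not rectified: a ray, as slopes to the right and down, at radius r is drawn at 1 + k1 r^2 times it, then the intrinsics apply), "pose" (4x4, takes a point from camera to world coordinates). Camera axes: x right, y down, z forward; pixel columns grow to the right and rows downward; lengths in mm; the calibration is good to about 2 mm. A picture is of the moment at which its call begins. camera_info takes no time and is no camera call.
- close_job(): hands the job in, once; it reports no verdict.
The state is a dict: "time": time; "joints": joint angles; "joint_velocities": joint speeds; "joint_torque": joint torques, N m; "position": TCP position; "orientation": TCP orientation; "ft_force": force on the tool from outside, world axes, zero at the start; "ft_torque": the same for the moment, N m; "opening": opening from 0.0 (shut) to 1.0 (fully open).
Only numpy, scipy, OpenCV 4.12 (cv2) and the standard library are available. Lean on these libraries where they do the work, as an engineer would, in place of code of your own. Each camera call takes 0.05 s, during which the arm holds its last target.

TASK

Turn the dial lid of the clear jar to its largest opening, then tip the jar and shake it as needed until all four steel balls have dropped out into the dark wooden tray. Stand the empty jar back upright in the middle of its grey mat and turn the dial fully shut again; leave the other things on the bench where they are.

Things in the scene. Friction and masses are not known exactly. Their poses are not given: they have to be found in the camera images.
- jar: Loose clear round jar standing on the mat, about 0.4 kg: 65 mm outside, 58 mm inside, floor 6 mm thick, plain wall up to 96 mm, then a fixed white lid disc (67 mm across, 96 to 101 mm), the turning blue dial (65 mm across, 101.5 to 106 mm) and its yellow bar (to 130 mm). Origin: centre of the underside; z up the jar's axis; heights are from the underside.
- window (a point): Rim point of the jar's window: 29 mm from the axis on the jar's -x side, 106 mm above its underside. The fixed white lid has an 80 degree pie-slice window reaching to the rim, centred on this side; a red tongue (14 mm wide, sticking out 8 mm under the white lid) and a red stripe down the wall mark it. Balls leave only over this rim: tip the jar this way.
- dial_plate (a joint): Angle of the blue dial about the jar's axis, rad: 0 = fully shut, 1.4 = largest opening (stops at both ends); grows anticlockwise seen from above. The dial's own 80 degree opening then lies over the window; the 14 mm balls pass only above about 0.65. Light friction (0.02 N m), stays where left; the jar's weight on the mat keeps the jar still meanwhile.
- dial_grip (a point): Middle of the dial's yellow grip bar, on the jar's axis, 118 mm above the jar's underside. The bar is 54 mm long along this point's x axis, 12 mm thick along its y axis, and stands 24 mm tall (106 to 130 mm above the jar's underside). The point turns with the dial; its +y side is where the dial's opening is. At the largest opening the bar lies along the jar's y axis.
- mat: Grey square mat fixed on the bench, 140 x 140 x 6 mm; origin at the centre of its underside. The jar stands on it, near its middle.
- tray: Dark wooden open tray fixed on the bench, 170 mm along its x, 200 mm along its y, 45 mm high, walls and floor 8 mm thick; origin at the centre of its underside.
- ball0_center (a point): Centre of one of four bare steel balls, 14 mm across, 11 g, loose inside the jar at the start.
- ball1_center (a point): Centre of one of four bare steel balls, 14 mm across, 11 g, loose inside the jar at the start.
- ball2_center (a point): Centre of one of four bare steel balls, 14 mm across, 11 g, loose inside the jar at the start.
- ball3_center (a point): Centre of one of four bare steel balls, 14 mm across, 11 g, loose inside the jar at the start.
- tape: Bystander: roll of orange tape lying flat, 100 mm across, 48 mm high; origin at the centre of its underside. Leave it alone.
- carton: Bystander: small brown carton, 110 x 150 x 50 mm high; origin at the centre of its underside. Leave it alone.
- basket: Bystander: round wooden bowl, about 130 mm across, 55 mm high; origin at the centre of its underside. Leave it alone.
- spool: Bystander: wooden spool standing on end, 70 mm across, 66 mm high; origin at the centre of its underside. Leave it alone.

How it is judged (in metres and radians):
On the way, in this order (a step that is already met when the one before it is completed fails the run):
1. the dial is turned to its largest opening (value of joint dial_plate above 1.2 rad), for 0.2 s.
2. all four steel balls lie in the tray (x of ball0_center in the frame of tray between -0.08 and 0.08 m and y of ball0_center in the frame of tray between -0.095 and 0.095 m and z of ball0_center in the frame of tray between 0 and 0.045 m and x of ball1_center in the frame of tray between -0.08 and 0.08 m and y of ball1_center in the frame of tray between -0.095 and 0.095 m and z of ball1_center in the frame of tray between 0 and 0.045 m and x of ball2_center in the frame of tray between -0.08 and 0.08 m and y of ball2_center in the frame of tray between -0.095 and 0.095 m and z of ball2_center in the frame of tray between 0 and 0.045 m and x of ball3_center in the frame of tray between -0.08 and 0.08 m and y of ball3_center in the frame of tray between -0.095 and 0.095 m and z of ball3_center in the frame of tray between 0 and 0.045 m), for 0.3 s.
At the end, for the whole second after the job is handed in: All four steel balls lie in the tray; the jar stands upright (within 0.1 rad) and still on the mat, its axis within 35 mm of the mat's centre; the dial is shut (below 0.2 rad) (all of step 2 and value of joint dial_plate below 0.2 rad and angle between jar's own z axis and vertical below 0.1 rad and horizontal distance between jar and mat below 0.035 m and height (world z) of jar below 0.012 m and linear speed of jar below 0.02 m/s); the robot touches nothing.
It fails at once if a bystander (tape, carton, bowl, spool) is moved more than 40 mm (distance of any of tape, carton, basket, spool from where it was at the start of the episode above 0.04 m).
It also fails if it takes over 72 s, if anything falls off the work surface, if the arm or the gripper's body presses on something with over 40 N, if the wrist force passes 120 N, or if a joint passes its speed limit or range.

## Working session

There is one attempt and no reset: what is moved stays moved. The work goes in short steps, Python scripts to look and compute and a tool call to move; the robot and the scene stay as the last step left them, time stands still between calls to the robot, and variables do not carry over. Pictures are saved under pics/ and viewed, and the job is handed in when it is done.

Besides the shell and the picture viewer there is one more tool, called after "Call:" as name(argument=value, ...) on one line, values as JSON. drive_tool: Moves the arm, as the interface text tells. Its arguments: {"type":"object","properties":{"commands":{"type":"array","items":{"type":"array","items":{"type":"number"}}},"fingers":{"type":"number"},"squeeze":{"type":"number"}},"required":["commands"]}

```bash
mkdir -p pics; ls; python3 - <<'E'
from plant import *
import cv2
print(state(), hold_point_z)
for n in("side","top"):
    print(n,camera_info(n))
    cv2.imwrite(f"pics/{n}0.png",read_camera(n)[:,:,::-1])
E
```

```text
pics
{'time': 0.0, 'joints': array([ 1.32005103e+00,  1.26407491e-01, -4.06020673e-02,  1.40541218e+00,
       -1.19193628e-05,  1.57079225e+00]), 'joint_velocities': array([ 0.00123849, -0.0017411 ,  0.00015644, -0.00010804,  0.00050829,
       -0.00016904]), 'joint_torque': array([ 2.10136997e-03, -4.35912573e+01,  3.52923882e+01,  1.71735138e-02,
        1.51255631e-04, -9.26693815e-06]), 'position': array([130.16819683, 508.18542031, 230.51677696]), 'orientation': array([-9.57129642e-05,  1.25042398e-01,  9.92151066e-01, -8.07070913e-04]), 'ft_force': array([ 0.44519873, -0.2333574 ,  0.38450476]), 'ft_torque': array([-0.02938099, -0.00845569, -0.03168443]), 'opening': 1.0033843290248707} 18.700000000000003
side {'fx': 406.63767309042237, 'fy': 406.63767309042237, 'cx': 316.7880948063532, 'cy': 202.22855906916408, 'k1': -0.08058951123098253, 'pose': array([[ 8.21659251e-01, -3.93563563e-01,  4.12290914e-01,
         6.90894524e+01],
       [-5.69963989e-01, -5.72582732e-01,  5.89313215e-01,
        -7.33529407e+02],
       [ 4.13844923e-03, -7.19205629e-01, -6.94784957e-01,
         9.71438978e+02],
       [ 0.00000000e+00,  0.00000000e+00,  0.00000000e+00,
         1.00000000e+00]])}
top {'fx': 484.04411846877304, 'fy': 484.04411846877304, 'cx': 317.9620823765131, 'cy': 185.00863168698663, 'k1': -0.06659832903832452, 'pose': array([[ 5.87824558e-03, -9.91071509e-01,  1.33201762e-01,
         3.82263682e+02],
       [-9.99885707e-01, -3.96985917e-03,  1.45880910e-02,
        -1.20679229e+01],
       [-1.39290491e-02, -1.33272290e-01, -9.90981573e-01,
         1.38619806e+03],
       [ 0.00000000e+00,  0.00000000e+00,  0.00000000e+00,
         1.00000000e+00]])}
```

View pics/side0.png

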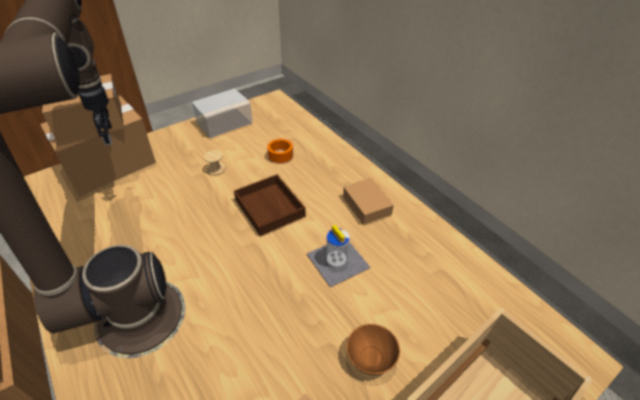

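View pics/top0.png

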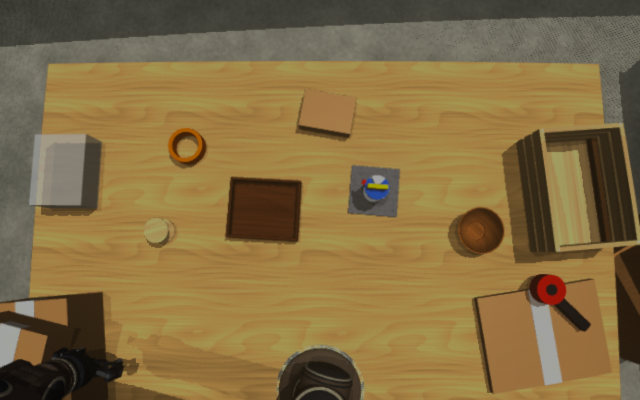

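```bash
cat > h.py <<'E'
import numpy as np, cv2
from plant import *
from scipy.spatial.transform import Rotation as R
def K(n):
    c=camera_info(n); return np.array([[c['fx'],0,c['cx']],[0,c['fy'],c['cy']],[0,0,1]]),np.array([c['k1'],0,0,0.]),c['pose']
def ray(n,uv):
    k,d,P=K(n); x=cv2.undistortPoints(np.array(uv,float).reshape(-1,1,2),k,d).reshape(-1,2)
    v=np.c_[x,np.ones(len(x))]@P[:3,:3].T
    return P[:3,3],v
def onz(n,uv,z):
    o,v=ray(n,uv); return o+v*((z-o[2])/v[:,2])[:,None]
def proj(n,X):
    k,d,P=K(n); Ri=P[:3,:3].T
    return cv2.projectPoints(np.array(X,float).reshape(-1,1,3),cv2.Rodrigues(Ri)[0],-Ri@P[:3,3],k,d)[0].reshape(-1,2)
def tri(uvs,uvt):
    (o1,a),(o2,b)=ray("side",uvs),ray("top",uvt); a=a[0]/np.linalg.norm(a[0]);b=b[0]/np.linalg.norm(b[0])
    t=np.linalg.lstsq(np.c_[a,-b],o2-o1,rcond=None)[0]; p,q=o1+a*t[0],o2+b*t[1]
    return (p+q)/2,np.linalg.norm(p-q)
def crop(n,name,x0,y0,x1,y1,s,img=None):
    im=read_camera(n) if img is None else img
    cv2.imwrite(f"pics/{name}.png",cv2.resize(im[y0:y1,x0:x1,::-1],None,fx=s,fy=s,interpolation=cv2.INTER_CUBIC)); return im
def cent(mask):
    n,l,s,c=cv2.connectedComponentsWithStats(mask.astype(np.uint8)); i=1+np.argmax(s[1:,4]); return c[i],s[i],l==i
E
python3 - <<'E'
from h import *
t=cv2.imread("pics/top0.png")[:,:,::-1]; s=cv2.imread("pics/side0.png")[:,:,::-1]
crop("top","tc",340,155,410,225,8,t); crop("side","sc",300,215,380,290,8,s)
for n,im in(("top",t),("side",s)):
    h=cv2.cvtColor(im,cv2.COLOR_RGB2HSV); H,S,V=[h[:,:,i].astype(int) for i in range(3)]
    reg=np.zeros(H.shape,bool)
    if n=="top": reg[155:225,340:410]=1
    else: reg[215:290,300:380]=1
    for nm,m in(("yel",(abs(H-29)<5)&(S>170)&(V>120)),("red",((H<8)|(H>172))&(S>120)),("blue",(abs(H-112)<12)&(S>170))):
        m=m&reg
        c,st,l=cent(m); r=cv2.minAreaRect(np.argwhere(l)[:,::-1].astype(np.float32)); print(n,nm,c,st,r)
    if n=="top":
        m=reg&(S<75)&(V>60); c,st,l=cent(m); r=cv2.minAreaRect(np.argwhere(l)[:,::-1].astype(np.float32)); b=cv2.boxPoints(r); print("mat",r); print(onz("top",b,6).round(1))
        m=(V<95)&(S>120); m[:,:200]=0;m[:,330:]=0;m[:160]=0;m[260:]=0
        c,st,l=cent(m); r=cv2.minAreaRect(np.argwhere(l)[:,::-1].astype(np.float32)); b=cv2.boxPoints(r); print("tray",r,st); print(onz("top",b,45).round(1))
E
```

```text
top yel [377.37662338 185.97402597] [368 184  20   5  77] ((377.44512939453125, 185.99391174316406), (19.215089797973633, 3.8651037216186523), 6.34019136428833)
top red [363.21052632 181.42105263] [361 179   5   6  19] ((363.300048828125, 181.40000915527344), (3.5777084827423096, 4.919349670410156), 26.56505012512207)
top blue [376.09160305 193.67938931] [366 190  22   9 131] ((376.5, 194.0), (8.0, 21.0), 90.0)
mat ((373.6534423828125, 190.832275390625), (48.2458610534668, 47.64777755737305), 4.573921203613281)
[[ 488.5  -77.1    6. ]
 [ 626.1  -88.4    6. ]
 [ 615.4 -227.4    6. ]
 [ 478.  -214.3    6. ]]
tray ((263.2741394042969, 209.33966064453125), (72.5804214477539, 61.95173645019531), 3.3664605617523193) [ 226  177   76   65 4421]
[[413.  263.9  45. ]
 [586.3 258.8  45. ]
 [575.   54.4  45. ]
 [402.7  62.6  45. ]]
side yel [337.82539683 231.73015873] [333 225  11  15  63] ((338.14752197265625, 231.87701416015625), (15.87657356262207, 4.225216865539551), 50.194427490234375)Traceback (most recent call last):
  File "<stdin>", line 11, in <module>
  File "h.py", line 23, in cent
    n,l,s,c=cv2.connectedComponentsWithStats(mask.astype(np.uint8)); i=1+np.argmax(s[1:,4]); return c[i],s[i],l==i
                                                                         ~~~~~~~~~^^^^^^^^^
    return _wrapfunc(a, 'argmax', axis=axis, out=out, **kwds)
    return bound(*args, **kwds)
ValueError: attempt to get argmax of an empty sequence
```

View pics/tc.png

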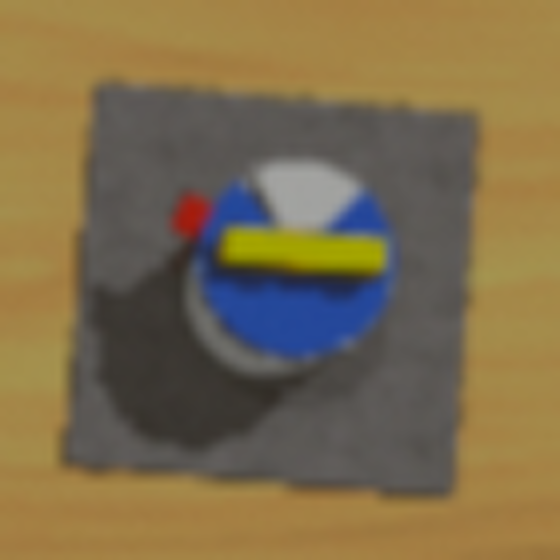

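View pics/sc.png

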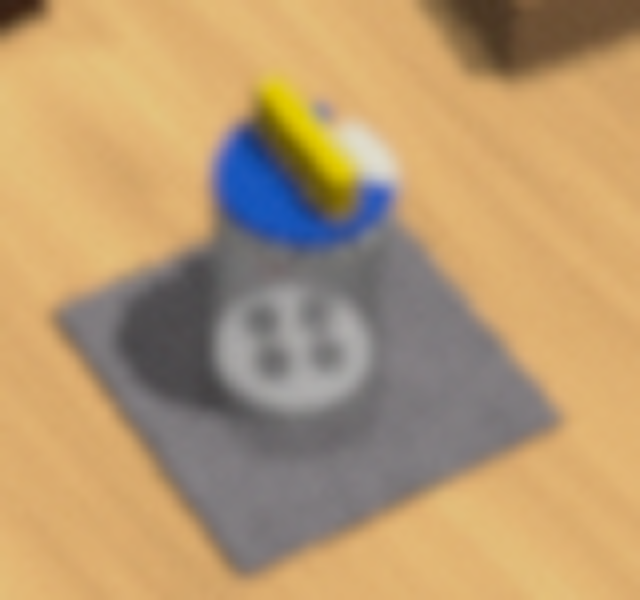

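```bash
python3 - <<'E'
from h import *
t=cv2.imread("pics/top0.png")[:,:,::-1]; s=cv2.imread("pics/side0.png")[:,:,::-1]
print("bar tri",tri((338,231.8),(377.4,186.0)))
print("bar top@134",onz("top",[(377.4,185.6)],134), onz("side",[(337.8,231.4)],134))
# bar ends, top view (crop px/8+340,+155)
e=[(340+222/8,155+246/8),(340+386/8,155+252/8)]
p=onz("top",e,130);d=p[0]-p[1];print("bar len",np.linalg.norm(d),"ang",np.degrees(np.arctan2(d[1],d[0])),p.mean(0))
e=[(300+272/8,215+95/8),(300+340/8,215+195/8)]
p=onz("side",e,130);d=p[0]-p[1];print("side bar len",np.linalg.norm(d),"ang",np.degrees(np.arctan2(d[1],d[0])),p.mean(0))
# dial circle from blue extents top: left 190? right 392, bottom 358
print("dial R/B/L", onz("top",[(340+392/8,155+255/8),(340+297/8,155+358/8),(340+205/8,155+262/8),(340+305/8,155+158/8)],112).round(1))
print("tongue",onz("top",[(363.7,181.9)],100))
for X in([600,-150,0],): print(proj("top",X),proj("side",X))
# blue in side
h=cv2.cvtColor(s,cv2.COLOR_RGB2HSV); print(h[240,332],h[237,330])
# balls floor circle side: center (292,348) crop
print("jar floor side",onz("side",[(300+292/8,215+347/8)],12), "jar base/dial side left-right", onz("side",[(300+212/8,215+185/8),(300+397/8,215+190/8)],112))
E
```

```text
bar tri (array([ 549.61450182, -149.40820028,  129.25443834]), np.float64(0.8906562604032885))
bar top@134 [[ 549.64135814 -148.68294253  134.        ]] [[ 547.76574775 -151.35928731  134.        ]]
bar len 53.662372089496344 ang 88.11545865801496 [ 548.79660484 -150.67857215  130.        ]
side bar len 50.97604454844271 ang 80.54897750425897 [ 547.29973962 -154.04451304  130.        ]
dial R/B/L [[ 549.3 -181.8  112. ]
 [ 514.8 -150.   112. ]
 [ 546.7 -119.8  112. ]
 [ 581.7 -153.3  112. ]]
tongue [[ 564.04944547 -115.75251011  100.        ]]
[[372.68905581 174.47688061]] [[349.45732304 253.25704103]]
[109 222 188] [109 220 189]
jar floor side [[ 549.68431502 -150.61235162   12.        ]] jar base/dial side left-right [[ 519.272677   -138.31578187  112.        ]
 [ 571.007007   -176.79791658  112.        ]]
```

Call:
drive_tool(commands=[[-57,-53.5,0,81],[-57,-53.5,0,81],[-57,-53.5,0,81],[-57,-53.5,0,81],[-57,-53.5,0,81],[-57,-53.5,0,81],[-57,-53.5,0,81],[-57,-53.5,0,81],[-57,-53.5,0,81],[-57,-53.5,0,81]], fingers=100, squeeze=40)

```text
time: 0.93
position: [354.2, 154.9, 231.3]
orientation: [0.0, 0.684, 0.729, 0.0]
ft_force: [1.9, 0.2, 0.1]
opening: 0.611
```

```bash
cat >> h.py <<'E'
def cmd(xyz,jaw=None):
    s=state(); q=s['orientation']; r=R.from_quat([q[1],q[2],q[3],q[0]]); M=r.as_matrix()
    a=np.degrees(np.arctan2(M[1,1],M[0,1])); roll=0 if jaw is None else -((jaw-a+90)%180-90)
    print("t %.2f"%s['time'],"pos",s['position'].round(1),"jaw %.1f"%a,"j6 %.0f"%np.degrees(s['joints'][5]),"tilt %.2f"%np.degrees(np.arccos(-M[2,2])),"shift cm",(M.T@(np.array(xyz)-s['position'])/10).round(2),"roll %.1f"%roll,"F",s['ft_force'].round(1),"T",s['ft_torque'].round(2),"op %.3f"%s['opening'],hold_point_z)
E
python3 -c "
from h import *
cmd([549,-151,200],-5)"
```

```text
t 0.93 pos [354.2 154.9 231.3] jaw 3.7 j6 110 tilt 0.02 shift cm [-31.78  17.48   3.13] roll 8.7 F [1.9 0.2 0.1] T [ 0.02 -0.03  0.  ] op 0.611 18.700000000000003
```

Call:
drive_tool(commands=[[-31.8,17.5,3.1,8.7],[-31.8,17.5,3.1,8.7],[-31.8,17.5,3.1,8.7],[-31.8,17.5,3.1,8.7],[-31.8,17.5,3.1,8.7],[-31.8,17.5,3.1,8.7],[-31.8,17.5,3.1,8.7],[-31.8,17.5,3.1,8.7],[-31.8,17.5,3.1,8.7],[-31.8,17.5,3.1,8.7]])

```text
time: 1.77
position: [552.5, -152.5, 197.8]
orientation: [-0.0, 0.737, 0.676, -0.001]
ft_force: [0.0, 0.5, 0.2]
opening: 0.605
```

```bash
python3 -c "
from h import *
cmd([549,-151,160],-5)
crop('top','t1',290,115,450,255,5); crop('side','s1',260,160,400,290,5)"
```

```text
t 1.77 pos [ 552.5 -152.5  197.8] jaw -4.9 j6 80 tilt 0.11 shift cm [ 0.12 -0.36  3.78] roll 0.1 F [0.  0.5 0.2] T [ 0.04 -0.01  0.03] op 0.605 18.700000000000003
```

View pics/s1.png

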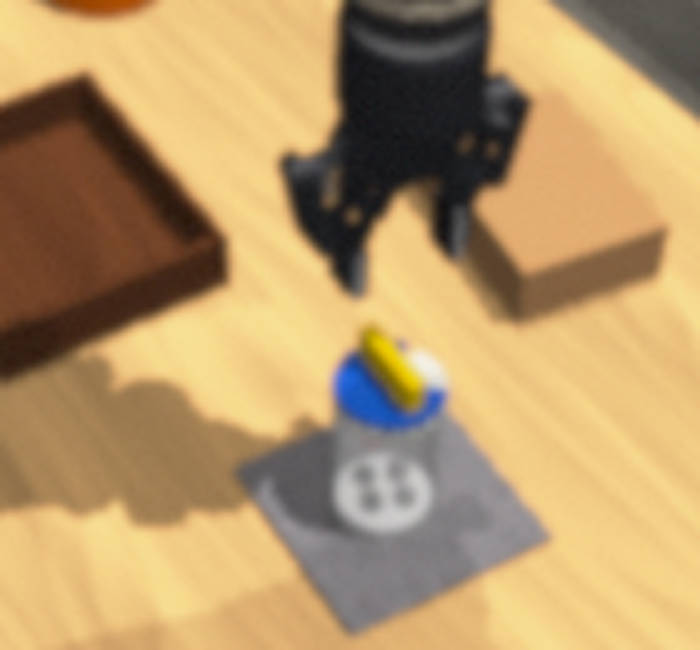

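View pics/t1.png

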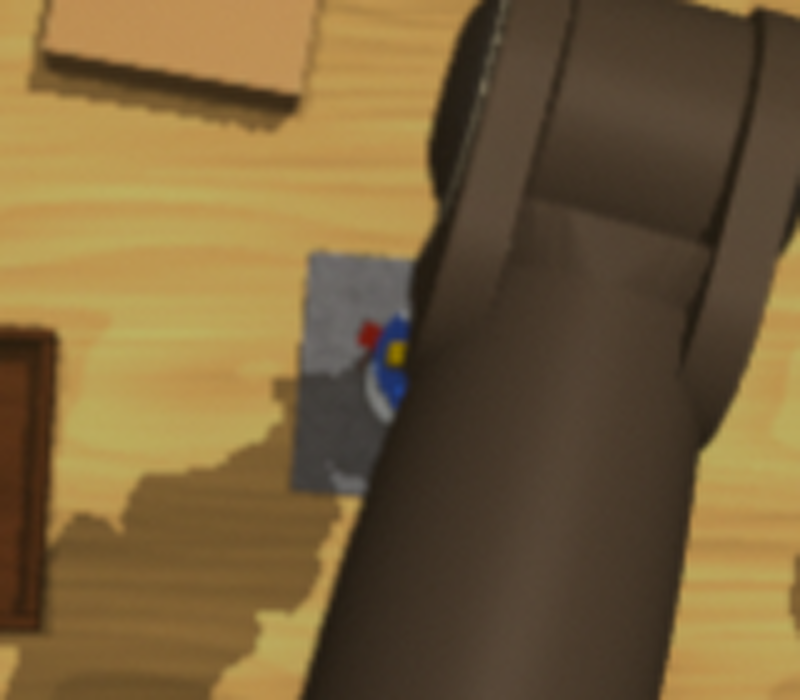

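Call:
drive_tool(commands=[[0,0,2.5,0],[0,0,4.5,0],[0,0,4.5,0]])

```text
time: 2.12
position: [548.1, -146.4, 151.7]
orientation: [-0.003, 0.735, 0.678, -0.002]
ft_force: [0.1, -0.6, -0.6]
opening: 0.603
```

```bash
python3 -c "
from h import *
cmd([549,-151,116],-5)"
```

```text
t 2.12 pos [ 548.1 -146.4  151.7] jaw -4.6 j6 80 tilt 0.35 shift cm [-0.46  0.15  3.57] roll 0.4 F [ 0.1 -0.6 -0.6] T [-0.01  0.01 -0.01] op 0.603 18.700000000000003
```

Call:
drive_tool(commands=[[0,0,0,0],[0,0,0,0]])

```text
time: 2.28
position: [550.7, -147.3, 156.7]
orientation: [0.0, 0.735, 0.678, 0.0]
ft_force: [0.1, -0.3, -0.5]
opening: 0.61
```

```bash
python3 -c "
from h import *
cmd([549,-151,116],-5)"
```

```text
t 2.28 pos [ 550.7 -147.3  156.7] jaw -4.6 j6 80 tilt 0.06 shift cm [-0.38 -0.14  4.07] roll 0.4 F [ 0.1 -0.3 -0.5] T [0.   0.02 0.03] op 0.610 18.700000000000003
```

Call:
drive_tool(commands=[[-0.35,-0.15,1,0],[-0.35,-0.15,2.5,0],[-0.35,-0.15,4,0],[-0.35,-0.15,4,0],[-0.35,-0.15,4,0]])

```text
time: 2.7
position: [548.4, -151.3, 115.3]
orientation: [-0.0, 0.735, 0.678, -0.0]
ft_force: [0.2, 0.5, -0.1]
opening: 0.606
```

```bash
python3 -c "
from h import *
cmd([549,-151,116],-5)
crop('side','s2',260,160,400,290,5)"
```

```text
t 2.70 pos [ 548.4 -151.3  115.3] jaw -4.7 j6 79 tilt 0.04 shift cm [ 0.04  0.05 -0.07] roll 0.3 F [ 0.2  0.5 -0.1] T [-0.01 -0.03  0.02] op 0.606 18.700000000000003
```

View pics/s2.png

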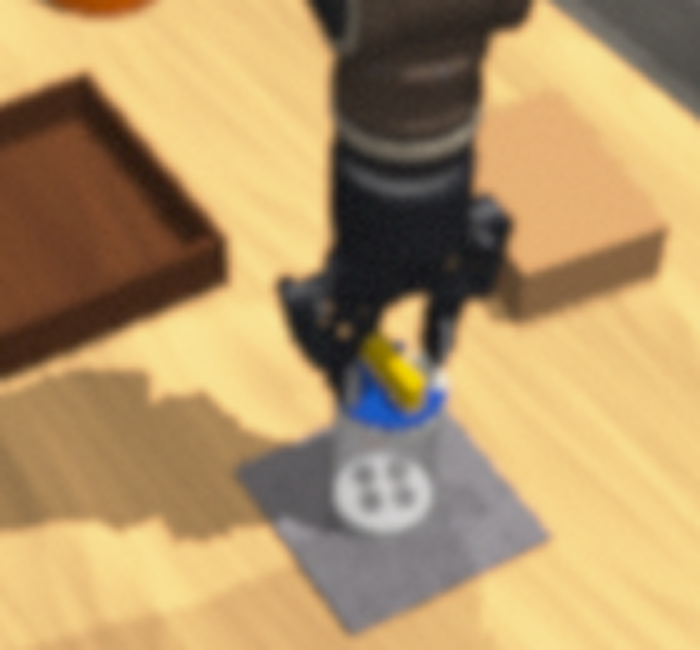

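Call:
drive_tool(commands=[[0,0,0,0],[0,0,0,0],[0,0,0,0],[0,0,0,0],[0,0,0,0]], fingers=255, squeeze=30)

```text
time: 3.17
position: [549.9, -151.6, 116.1]
orientation: [0.001, 0.735, 0.678, 0.001]
ft_force: [2.4, 0.0, 0.8]
opening: 0.133
```

```bash
python3 -c "
from h import *
cmd([549,-151,116],-5)
crop('side','s3',260,160,400,290,5)"
```

```text
t 3.17 pos [ 549.9 -151.6  116.1] jaw -4.7 j6 79 tilt 0.14 shift cm [ 0.05 -0.09  0.01] roll 0.3 F [2.4 0.  0.8] T [ 0.   -0.5  -0.02] op 0.133 18.700000000000003
```

View pics/s3.png

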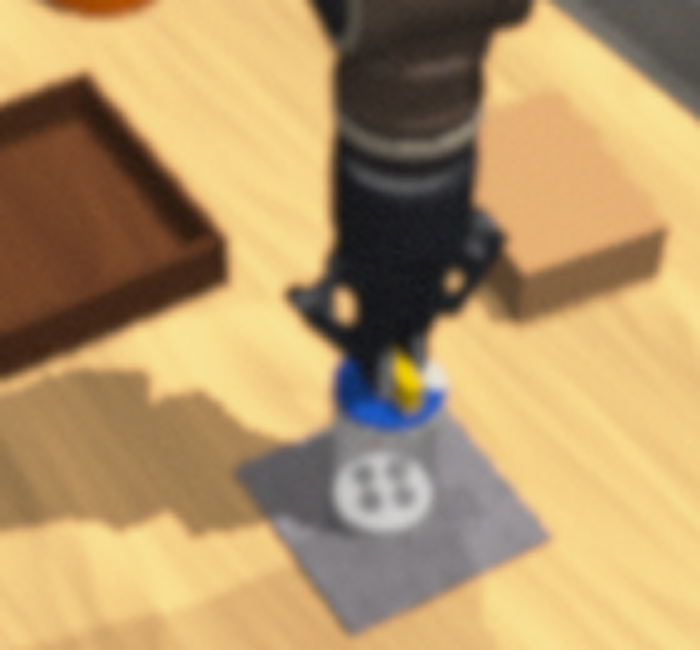

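Call:
drive_tool(commands=[[0,0,0,-7],[0,0,0,-14],[0,0,0,-21],[0,0,0,-28],[0,0,0,-35],[0,0,0,-42],[0,0,0,-49],[0,0,0,-56],[0,0,0,-63],[0,0,0,-70]])

```text
time: 4.05
position: [550.2, -150.8, 116.4]
orientation: [0.001, 0.211, 0.978, 0.001]
ft_force: [4.0, 2.6, 3.6]
opening: 0.131
```

Call:
drive_tool(commands=[[0,0,0,-6],[0,0,0,-12],[0,0,0,-12],[0,0,0,-12],[0,0,0,-12]])

```text
time: 4.47
position: [548.7, -151.3, 115.9]
orientation: [0.0, 0.112, 0.994, 0.0]
ft_force: [-2.2, 0.5, 5.6]
opening: 0.134
```

```bash
python3 -c "
from h import *
cmd([549,-151,116],75)
crop('side','s4',260,160,400,290,5)"
```

```text
t 4.47 pos [ 548.7 -151.3  115.9] jaw 77.2 j6 -3 tilt 0.01 shift cm [-0.03  0.04 -0.01] roll 2.2 F [-2.2  0.5  5.6] T [0.14 0.33 0.06] op 0.134 18.700000000000003
```

View pics/s4.png

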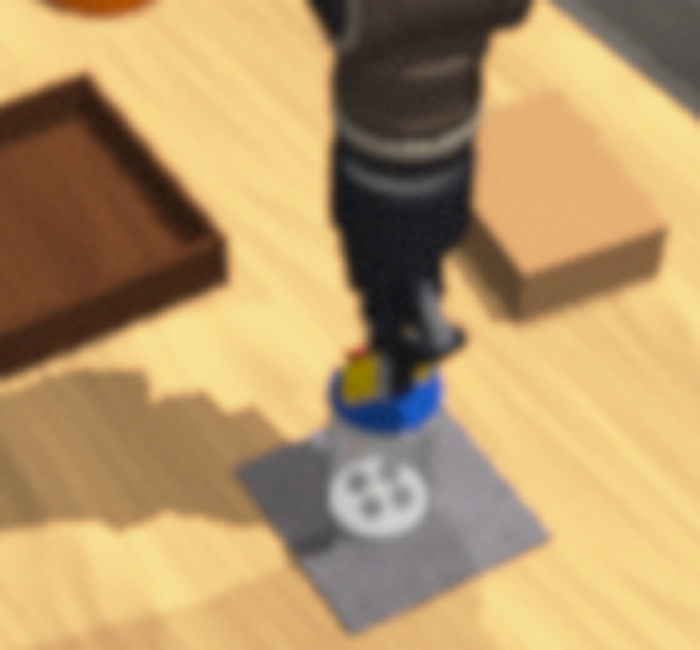

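Call:
drive_tool(commands=[[0,0,0,0],[0,0,0,0],[0,0,0,0],[0,0,-4,0],[0,0,-8,0],[0,0,-8,0]], fingers=0)

```text
time: 5.02
position: [551.2, -152.1, 202.6]
orientation: [0.005, 0.111, 0.994, -0.001]
ft_force: [0.2, -0.2, 1.6]
opening: 0.962
```

Call:
drive_tool(commands=[[4,0,-4,7],[8,0,-4,14],[12,0,-4,21],[16,0,-4,28],[16,0,-4,28]])

```text
time: 5.43
position: [387.4, -115.0, 235.9]
orientation: [-0.001, 0.35, 0.937, -0.0]
ft_force: [0.1, -1.1, -0.1]
opening: 0.999
```

```bash
python3 -c "
from h import *
cmd([549,-151,116],75)
crop('side','s5',300,215,380,290,8); crop('top','t5',340,155,410,225,8)"
```

```text
t 5.43 pos [ 387.4 -115.   235.9] jaw 49.0 j6 24 tilt 0.08 shift cm [-14.58   7.89  11.96] roll -26.0 F [ 0.1 -1.1 -0.1] T [-0.01 -0.07 -0.03] op 0.999 18.700000000000003
```

View pics/s5.png

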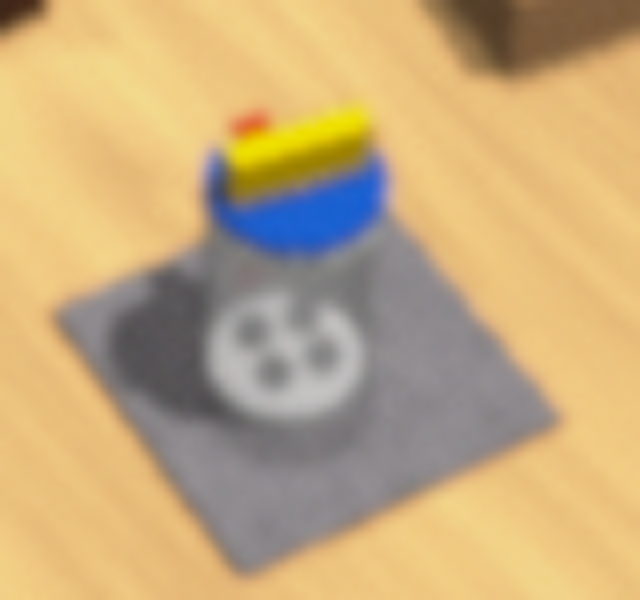

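View pics/t5.png

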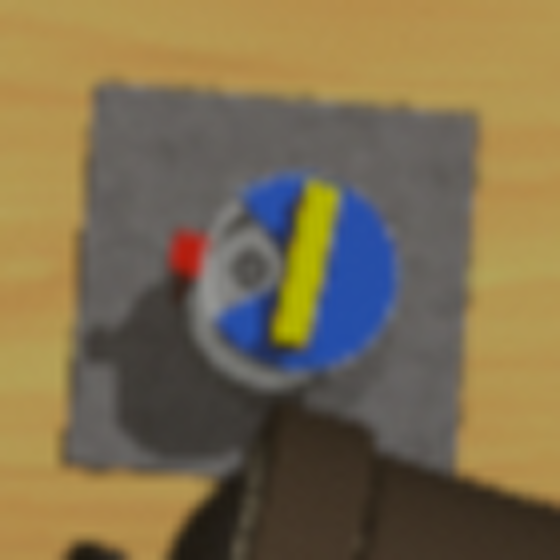

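```bash
python3 -c "
from h import *
f=lambda x,y:(340+x/8,155+y/8)
p=onz('top',[f(322,180),f(288,347)],132);d=p[0]-p[1];print(np.linalg.norm(d),np.degrees(np.arctan2(d[1],d[0])),p.mean(0))
print(onz('top',[f(303,170),f(300,370),f(399,268)],112))
print('tongue',onz('top',[f(185,254)],100))
# tray: rim corners: -y wall
print('tray corners',onz('top',[(299.5,180.5),(297.5,241.5),(230,178.5),(227,238.5)],45))
cmd([549,-151,116],75)
t=cv2.imread('pics/top0.png')[:,:,::-1]; crop('top','trayc',215,165,315,255,8,t)
"
```

```text
56.22025202707754 -11.992437456598095 [ 543.83881279 -150.7524456   132.        ]
[[ 577.68832872 -152.61403697  112.        ]
 [ 510.85680116 -150.92215438  112.        ]
 [ 544.95485069 -184.10781583  112.        ]]
tongue [[ 550.92569263 -114.12445738  100.        ]]
tray corners [[575.07590608  59.47369121  45.        ]
 [405.15412412  63.17553912  45.        ]
 [580.03120847 255.38170859  45.        ]
 [411.97342274 258.87501202  45.        ]]
t 5.53 pos [ 391.5 -116.   236. ] jaw 49.3 j6 24 tilt 0.11 shift cm [-14.2    7.6   12.03] roll -25.7 F [ 0.8 -0.2 -0.5] T [ 0.01 -0.02  0.05] op 0.994 18.700000000000003
```

View pics/trayc.png

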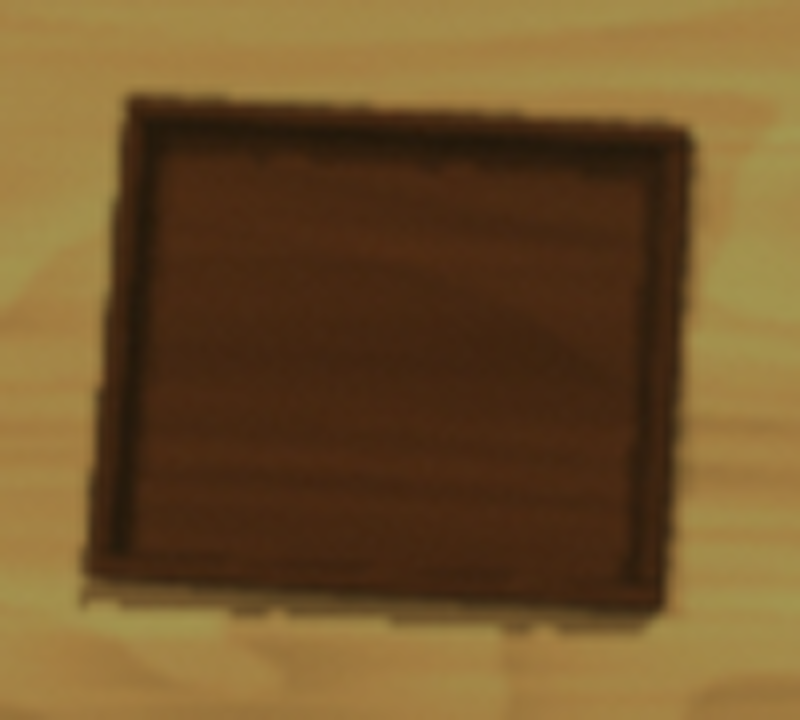

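```bash
python3 -c "
from h import *
cmd([544.5,-151,160],-11)
f=lambda x,y:(215+x/8,165+y/8)
print(onz('top',[f(132,97),f(692,128),f(663,610),f(88,577)],45))"
```

```text
t 5.53 pos [ 391.5 -116.   236. ] jaw 49.3 j6 24 tilt 0.11 shift cm [-13.87   7.31   7.63] roll 60.3 F [ 0.8 -0.2 -0.5] T [ 0.01 -0.02  0.05] op 0.994 18.700000000000003
[[583.9587222  251.24841953  45.        ]
 [573.68266437  53.85212126  45.        ]
 [405.84663093  62.14805331  45.        ]
 [415.74529742 261.77511186  45.        ]]
```

Call:
drive_tool(commands=[[-3,1.5,2,7],[-6,3,4,14],[-9,5,5,21],[-12,6.5,6,28],[-13.9,7.3,7,35],[-13.9,7.3,7,42],[-13.9,7.3,7,49],[-13.9,7.3,7,56],[-13.9,7.3,7,60.3],[-13.9,7.3,7,60.3]])

```text
time: 6.37
position: [547.3, -151.9, 164.0]
orientation: [-0.0, 0.772, 0.636, -0.0]
ft_force: [0.0, -0.7, -0.3]
opening: 0.999
```

Call:
drive_tool(commands=[[0,0,0,0],[0,0,0,0]])

```text
time: 6.53
position: [546.5, -151.7, 164.7]
orientation: [-0.0, 0.771, 0.637, -0.0]
ft_force: [-0.1, -0.1, 0.7]
opening: 1.0
```

```bash
python3 -c "
from h import *
cmd([544.5,-151,68],-11)
crop('side','s6',280,180,400,290,6)"
```

```text
t 6.53 pos [ 546.5 -151.7  164.7] jaw -10.9 j6 85 tilt 0.03 shift cm [ 0.03 -0.2   9.67] roll 0.1 F [-0.1 -0.1  0.7] T [ 0.01 -0.02  0.02] op 1.000 18.700000000000003
```

View pics/s6.png

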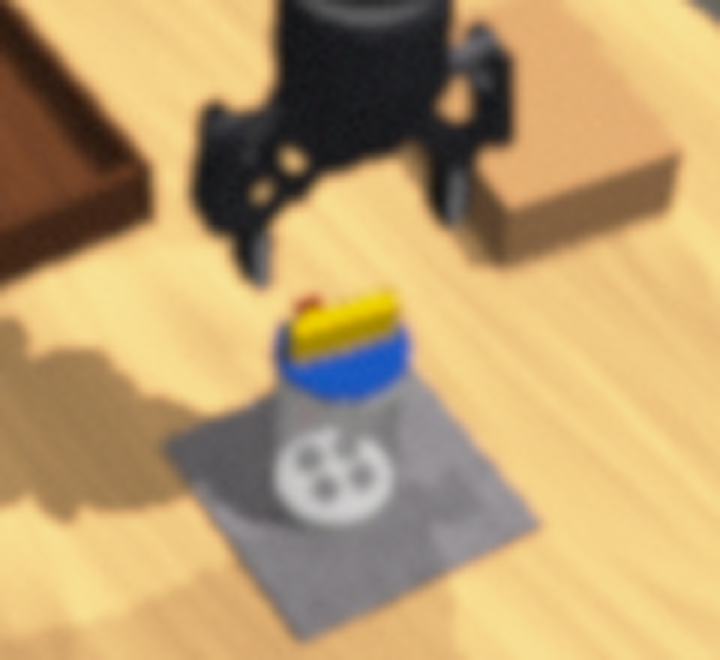

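Call:
drive_tool(commands=[[0,-0.2,2,0],[0,-0.2,4,0],[0,-0.2,6,0],[0,-0.2,7.5,0],[0,-0.2,7.5,0],[0,-0.2,7.5,0]])

```text
time: 7.08
position: [543.3, -151.0, 89.9]
orientation: [-0.001, 0.771, 0.636, -0.0]
ft_force: [-0.3, 0.6, 0.5]
opening: 1.003
```

```bash
python3 -c "
from h import *
cmd([544.5,-151,68],-11)
crop('side','s7',280,180,400,290,6)"
```

```text
t 7.08 pos [ 543.3 -151.    89.9] jaw -10.9 j6 85 tilt 0.09 shift cm [0.02 0.12 2.19] roll 0.1 F [-0.3  0.6  0.5] T [ 0.02 -0.02  0.04] op 1.003 18.700000000000003
```

View pics/s7.png

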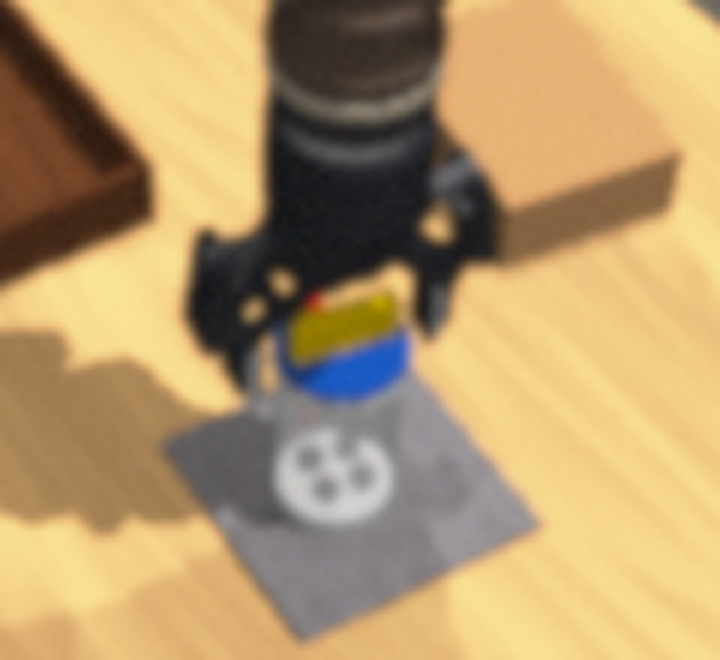

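Clear; go down to just above the bar with the palm.

Call:
drive_tool(commands=[[0,0.1,0.7,0],[0,0.1,1.4,0],[0,0.1,2.0,0],[0,0.1,2.0,0]])

```text
time: 7.47
position: [544.1, -151.1, 69.0]
orientation: [-0.001, 0.772, 0.636, -0.0]
ft_force: [0.2, 0.3, 0.3]
opening: 0.996
```

```bash
python3 -c "
from h import *
cmd([544.5,-151,68],-11)
crop('side','s8',280,180,400,290,6)"
```

```text
t 7.47 pos [ 544.1 -151.1   69. ] jaw -11.0 j6 85 tilt 0.10 shift cm [0.02 0.04 0.1 ] roll 0.0 F [0.2 0.3 0.3] T [-0.05  0.01  0.02] op 0.996 18.700000000000003
```

View pics/s8.png

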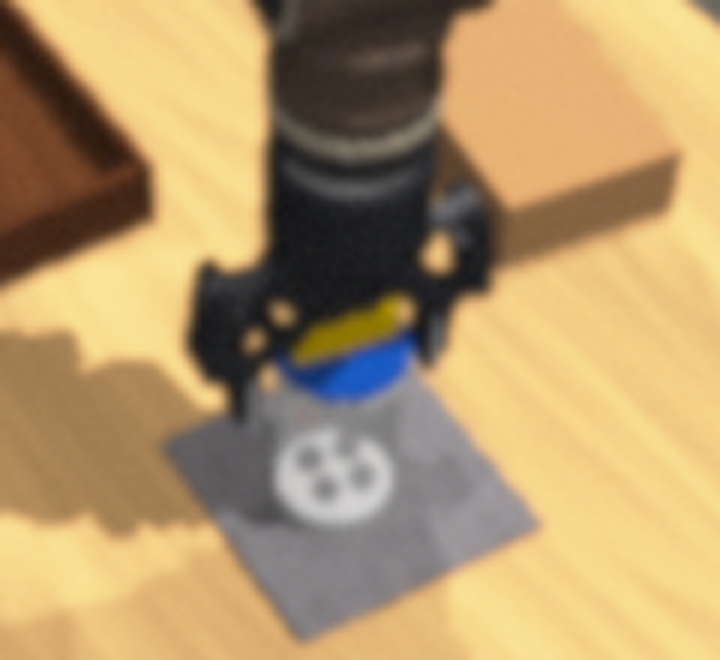

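Call:
drive_tool(commands=[[0,0,0,0],[0,0,0,0],[0,0,0,0],[0,0,0,0]], fingers=255, squeeze=50)

```text
time: 7.85
position: [546.0, -151.7, 71.5]
orientation: [0.001, 0.772, 0.636, 0.001]
ft_force: [2.5, -0.1, 3.6]
opening: 0.766
```

```bash
python3 -c "
from h import *
cmd([544.5,-151,68],-11)
crop('side','s9',280,180,400,290,6)"
```

```text
t 7.85 pos [ 546.  -151.7   71.5] jaw -11.0 j6 85 tilt 0.18 shift cm [ 0.04 -0.17  0.35] roll 0.0 F [ 2.5 -0.1  3.6] T [-0.08 -0.49 -0.04] op 0.766 18.700000000000003
```

View pics/s9.png

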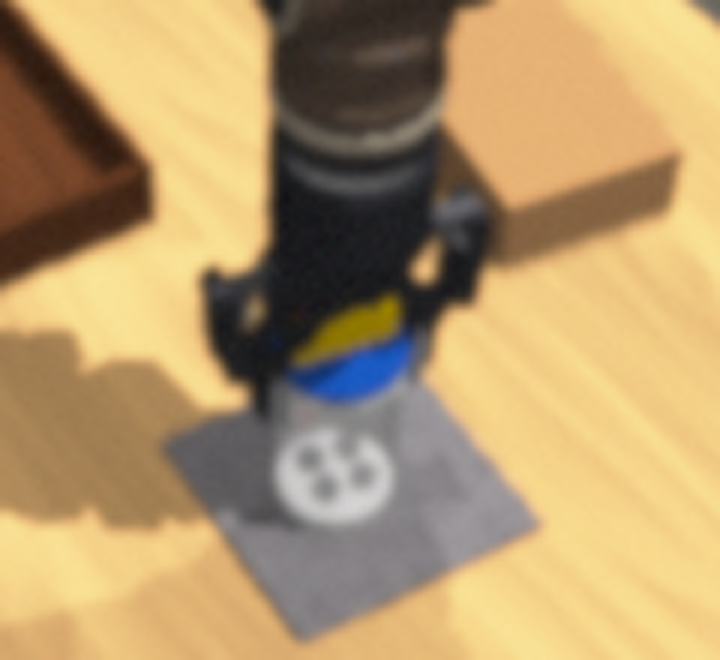

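Call:
drive_tool(commands=[[0,0,-2,0],[0,0,-5,0],[0,0,-8,0],[0,0,-10,0],[0,0,-10,0]])

```text
time: 8.32
position: [545.9, -151.7, 173.9]
orientation: [0.002, 0.772, 0.636, 0.001]
ft_force: [0.8, 0.6, -3.9]
opening: 0.765
```

```bash
python3 -c "
from h import *
cmd([487,25,150],-2.8)
crop('side','s10',280,140,400,290,5)"
```

```text
t 8.32 pos [ 545.9 -151.7  173.9] jaw -11.0 j6 85 tilt 0.26 shift cm [16.22 -9.16  2.34] roll -8.2 F [ 0.8  0.6 -3.9] T [-0.08 -0.11 -0.01] op 0.765 18.700000000000003
```

View pics/s10.png

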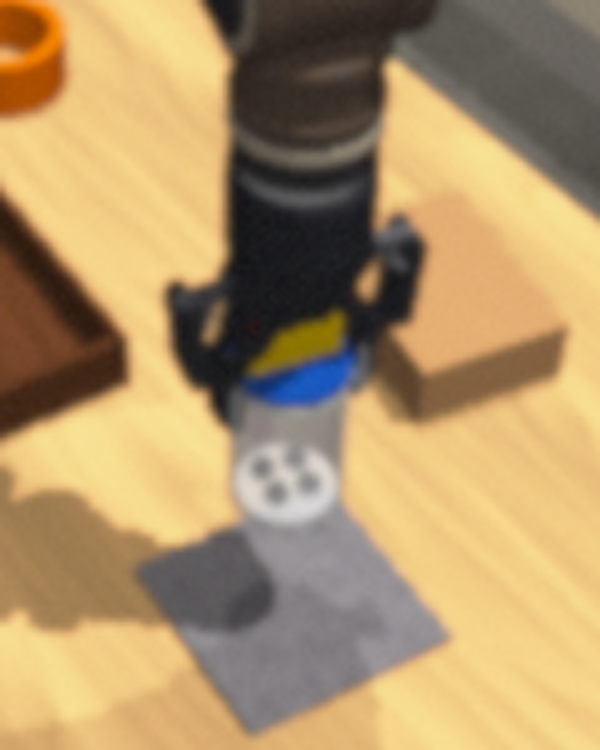

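```bash
python3 -c "
from h import *
cmd([488,5,90],-2.8)"
```

```text
t 8.37 pos [ 545.2 -151.5  171.3] jaw -11.0 j6 85 tilt 0.11 shift cm [14.28 -8.62  8.11] roll -8.2 F [ 0.2  0.1 -6.1] T [-0.01 -0.02 -0.  ] op 0.767 18.700000000000003
```

Call:
drive_tool(commands=[[3.5,-2,0,-2],[7,-4,0,-4],[10,-6,2,-6],[14,-8.5,5,-8.2],[14,-8.5,7,-8.2],[14,-8.5,7,-8.2],[14,-8.5,7,-8.2]])

```text
time: 8.95
position: [484.7, 2.8, 96.7]
orientation: [-0.002, 0.723, 0.69, -0.003]
ft_force: [0.6, -0.7, -3.8]
opening: 0.764
```

```bash
python3 -c "
from h import *
cmd([488,15,85],-2.8)
crop('side','s11',220,100,360,260,5)"
```

```text
t 8.95 pos [484.7   2.8  96.7] jaw -2.7 j6 93 tilt 0.42 shift cm [1.23 0.28 1.17] roll 0.1 F [ 0.6 -0.7 -3.8] T [-0.08 -0.04 -0.05] op 0.764 18.700000000000003
```

View pics/s11.png

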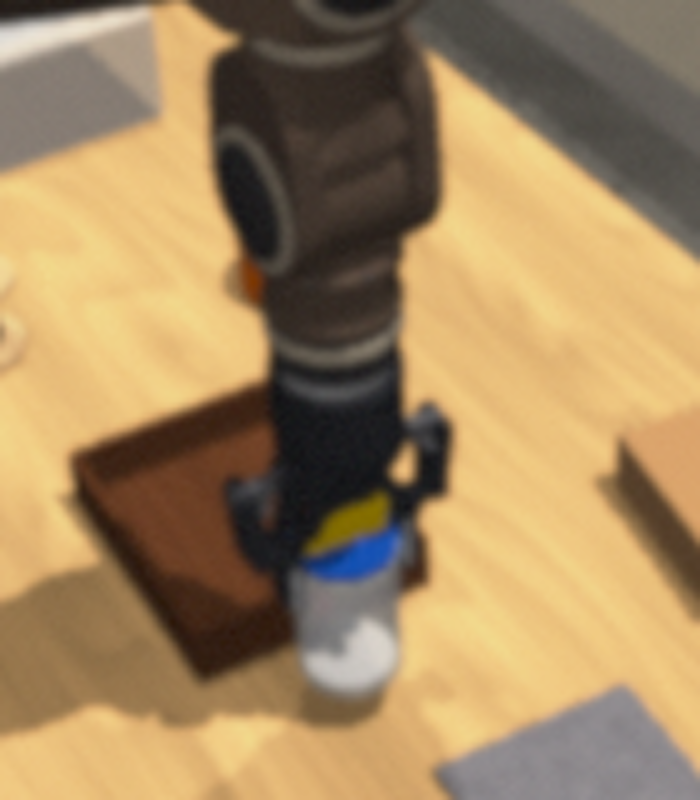

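Call:
drive_tool(commands=[[1.2,0.3,1.1,0],[1.2,0.3,1.1,0],[1.2,0.3,1.1,0]])

```text
time: 9.25
position: [492.2, 13.9, 89.2]
orientation: [0.0, 0.724, 0.69, -0.0]
ft_force: [0.2, 0.2, -4.0]
opening: 0.763
```

```bash
python3 -c "
from h import *
cmd([488,25.5,83],-2.8)"
```

```text
t 9.25 pos [492.2  13.9  89.2] jaw -2.8 j6 94 tilt 0.01 shift cm [ 1.13 -0.48  0.62] roll -0.0 F [ 0.2  0.2 -4. ] T [-0.03 -0.04 -0.07] op 0.763 18.700000000000003
```

Call:
drive_tool(commands=[[1.1,0,0.6,0],[1.9,0,0.3,0],[2.8,0,0,0],[3.7,0,-0.1,0],[4.6,0,-0.2,0],[5.4,0,-0.1,0],[6.3,0,0.05,0],[6.3,0,0.05,0]])

```text
time: 9.92
position: [495.2, 77.3, 89.8]
orientation: [0.001, 0.724, 0.69, -0.0]
ft_force: [-0.3, -3.7, 2.9]
opening: 0.766
```

```bash
python3 -c "
from h import *
cmd([492,93.8,81],-2.8)
crop('side','s12',220,100,360,260,5)"
```

```text
t 9.92 pos [495.2  77.3  89.8] jaw -2.8 j6 102 tilt 0.15 shift cm [ 1.64 -0.4   0.88] roll 0.0 F [-0.3 -3.7  2.9] T [-1.18  0.29 -0.01] op 0.766 18.700000000000003
```

View pics/s12.png

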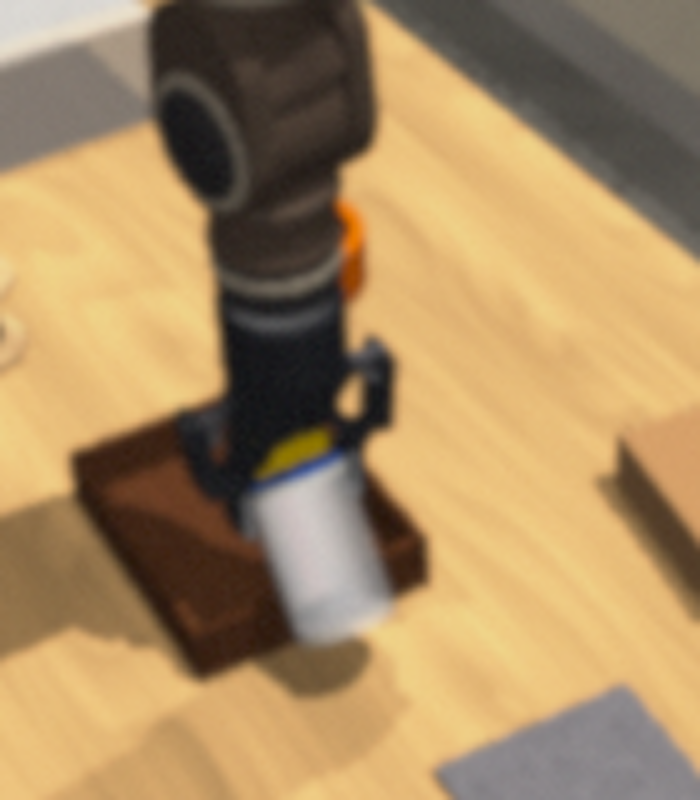

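Call:
drive_tool(commands=[[0.9,0,0.4,0],[1.6,0,0.9,0],[2.4,0,1.4,0],[3,0,2,0],[3.6,0,2.7,0],[4.1,0,3.4,0],[4.4,0,4,0],[4.4,0,4,0],[4.4,0,4,0]])

```text
time: 10.72
position: [498.8, 123.5, 50.8]
orientation: [-0.001, 0.724, 0.69, 0.003]
ft_force: [0.6, 6.3, 5.9]
opening: 0.761
```

```bash
python3 -c "
from h import *
cmd([492,124,42],-2.8)
crop('side','s13',220,100,360,260,5); crop('top','t13',200,150,360,260,5)"
```

```text
t 10.72 pos [498.8 123.5  50.8] jaw -2.7 j6 106 tilt 0.39 shift cm [ 0.02 -0.68  0.88] roll 0.1 F [0.6 6.3 5.9] T [ 0.78  0.   -0.  ] op 0.761 18.700000000000003
```

View pics/s13.png

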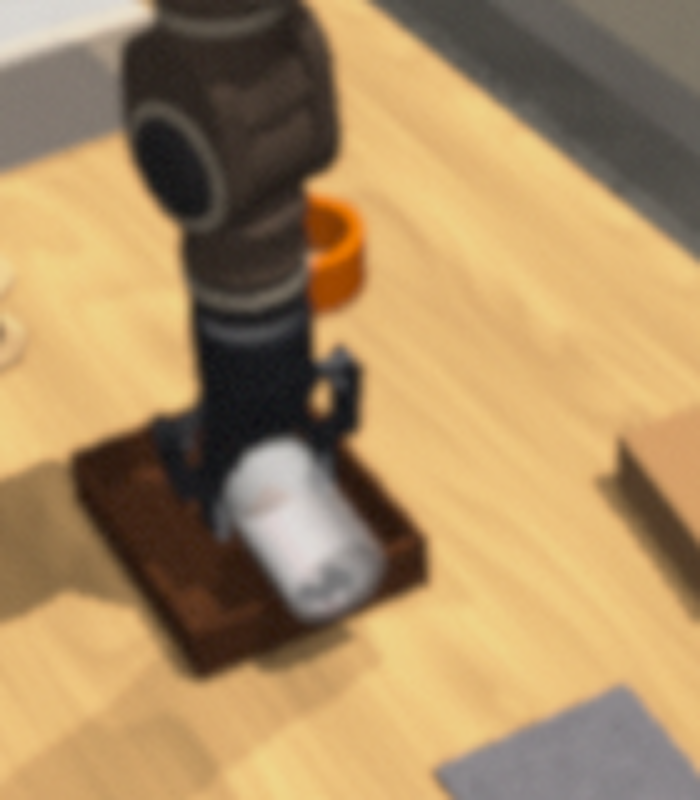

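View pics/t13.png

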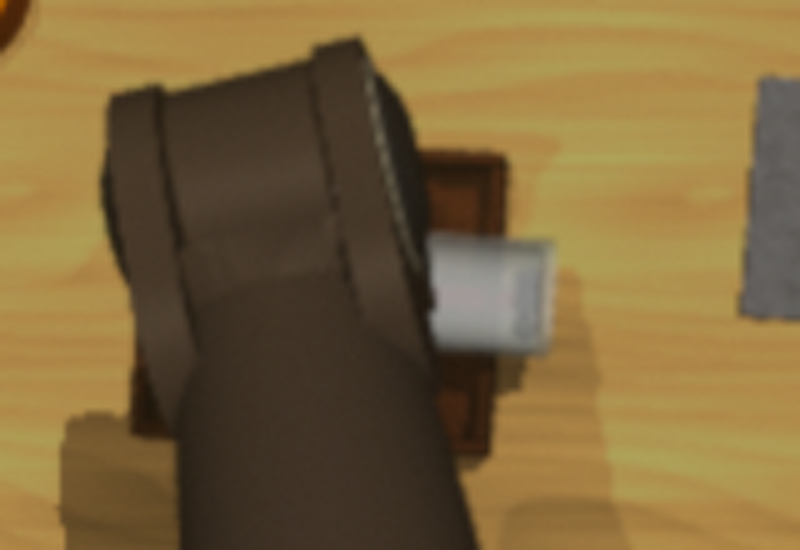

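Call:
drive_tool(commands=[[0.1,0,0.5,0],[0.2,0,1.0,0],[0.2,0,1.0,0],[0.2,0,1.0,0],[0.2,0,1.0,0]])

```text
time: 11.23
position: [499.5, 126.0, 41.4]
orientation: [-0.001, 0.724, 0.69, 0.004]
ft_force: [0.7, 8.1, 7.0]
opening: 0.764
```

```bash
python3 -c "
from h import *
cmd([492,124,42],-2.8)
crop('side','s14',220,120,340,250,6)"
```

```text
t 11.23 pos [499.5 126.   41.4] jaw -2.7 j6 107 tilt 0.50 shift cm [-0.24 -0.73 -0.06] roll 0.1 F [0.7 8.1 7. ] T [ 1.22 -0.04 -0.01] op 0.764 18.700000000000003
```

View pics/s14.png

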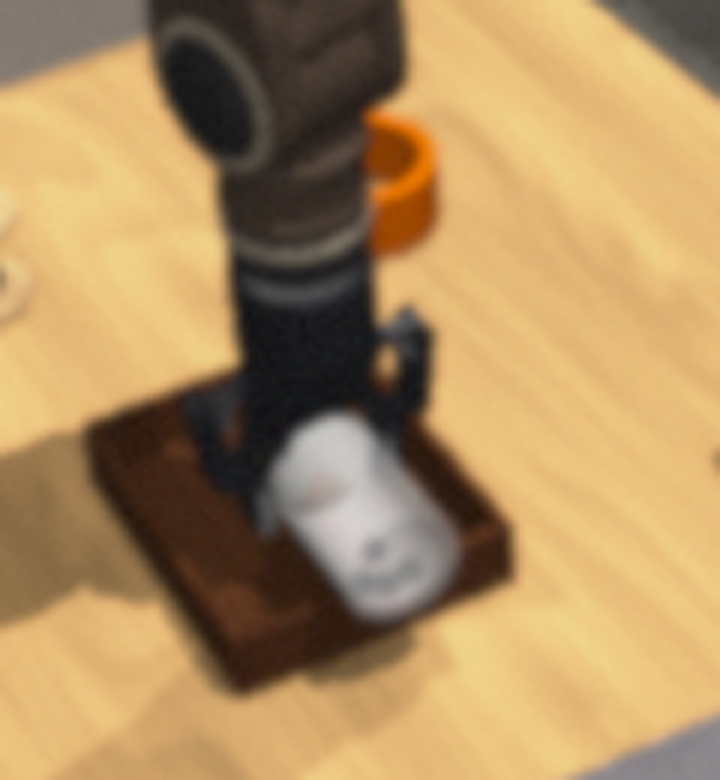

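Call:
drive_tool(commands=[[0,0,0.5,0],[0,0,0.8,0],[0,0,0.8,0],[0,0,0.8,0],[0,0,0.8,0],[0,0,0.8,0]])

```text
time: 11.78
position: [499.8, 127.1, 33.8]
orientation: [-0.001, 0.723, 0.69, 0.005]
ft_force: [0.9, 12.6, 7.5]
opening: 0.767
```

```bash
python3 -c "
from h import *
cmd([492,124,42],-2.8)
crop('side','s15',220,120,340,250,6)"
```

```text
t 11.78 pos [499.8 127.1  33.8] jaw -2.7 j6 107 tilt 0.63 shift cm [-0.33 -0.76 -0.83] roll 0.1 F [ 0.9 12.6  7.5] T [ 1.97 -0.04 -0.01] op 0.767 18.700000000000003
```

View pics/s15.png

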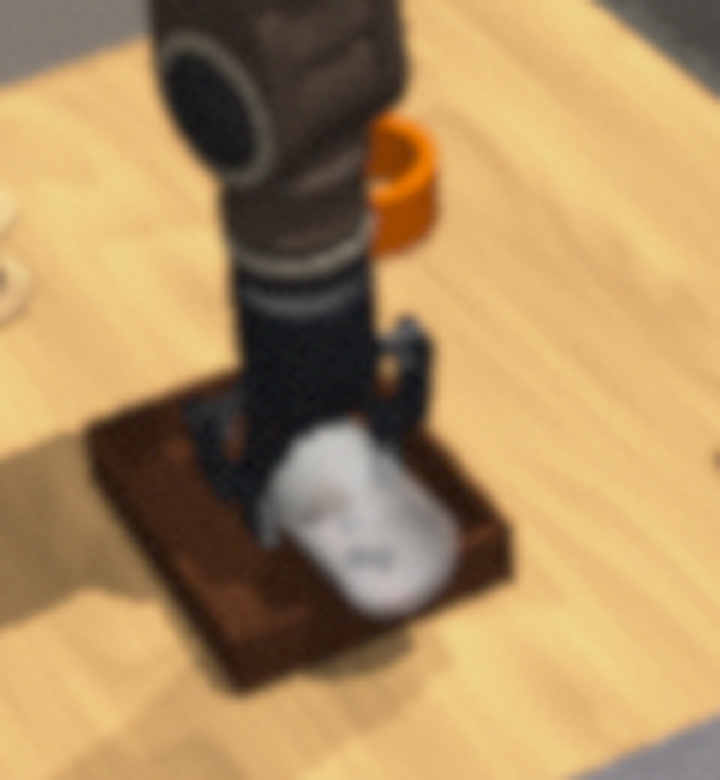

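Call:
drive_tool(commands=[[0,0,0,0],[0,0,0,0],[0,0,0,0],[0,0,0,0],[0,0,0,0],[0,0,0,0]])

```text
time: 12.33
position: [499.8, 127.1, 33.8]
orientation: [-0.001, 0.723, 0.69, 0.005]
ft_force: [0.8, 12.1, 7.9]
opening: 0.763
```

```bash
python3 -c "
from h import *
cmd([492,124,42],-2.8)
crop('side','s16',220,120,340,250,6); crop('top','t16',200,150,360,260,5)"
```

```text
t 12.33 pos [499.8 127.1  33.8] jaw -2.7 j6 107 tilt 0.64 shift cm [-0.33 -0.76 -0.83] roll 0.1 F [ 0.8 12.1  7.9] T [ 1.9  -0.01 -0.01] op 0.763 18.700000000000003
```

View pics/s16.png

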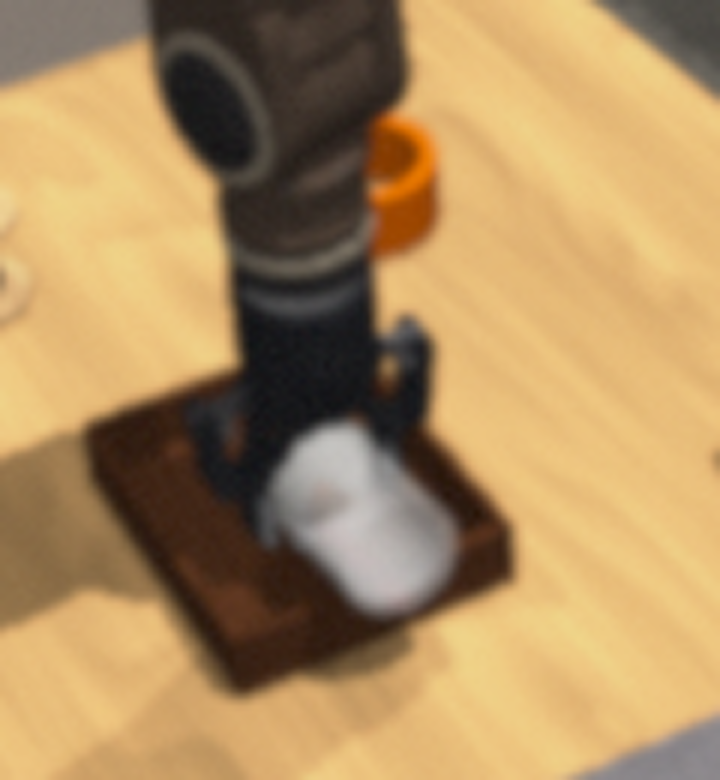

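View pics/t16.png

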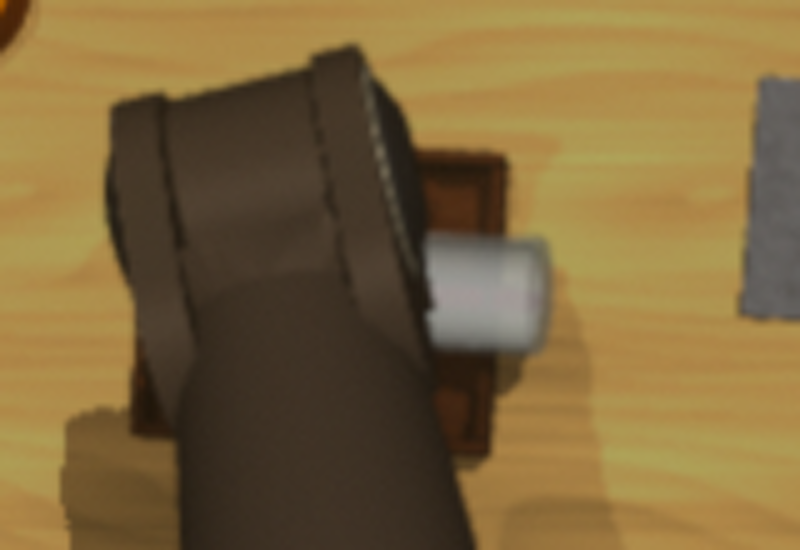

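Call:
drive_tool(commands=[[0,0.8,0,0],[0,-0.8,0,0],[0,0.8,0,0],[0,-0.8,0,0],[0,0,0,0],[0.8,0,0,0],[0,0,0,0],[0.8,0,0,0],[0,0,0,0],[0,0,0,0]])

```text
time: 13.27
position: [498.1, 124.3, 31.8]
orientation: [-0.0, 0.724, 0.69, 0.002]
ft_force: [0.7, 2.8, 4.2]
opening: 0.762
```

Call:
drive_tool(commands=[[0,0,-2,0],[0,0,-5,0],[0,0,-9,0],[0,0,-13,0],[0,0,-16,0],[0,0,-16,0]])

```text
time: 13.77
position: [499.4, 124.2, 197.1]
orientation: [0.002, 0.724, 0.69, 0.004]
ft_force: [1.1, -0.4, -3.6]
opening: 0.763
```

```bash
python3 -c "
from h import *
cmd([492,124,42],-2.8)
crop('side','s17',200,80,340,250,5); crop('top','t17',200,150,360,260,5)"
```

```text
t 13.77 pos [499.4 124.2 197.1] jaw -2.8 j6 107 tilt 0.53 shift cm [-0.1  -0.88 15.51] roll 0.0 F [ 1.1 -0.4 -3.6] T [ 0.27 -0.11 -0.01] op 0.763 18.700000000000003
```

View pics/s17.png

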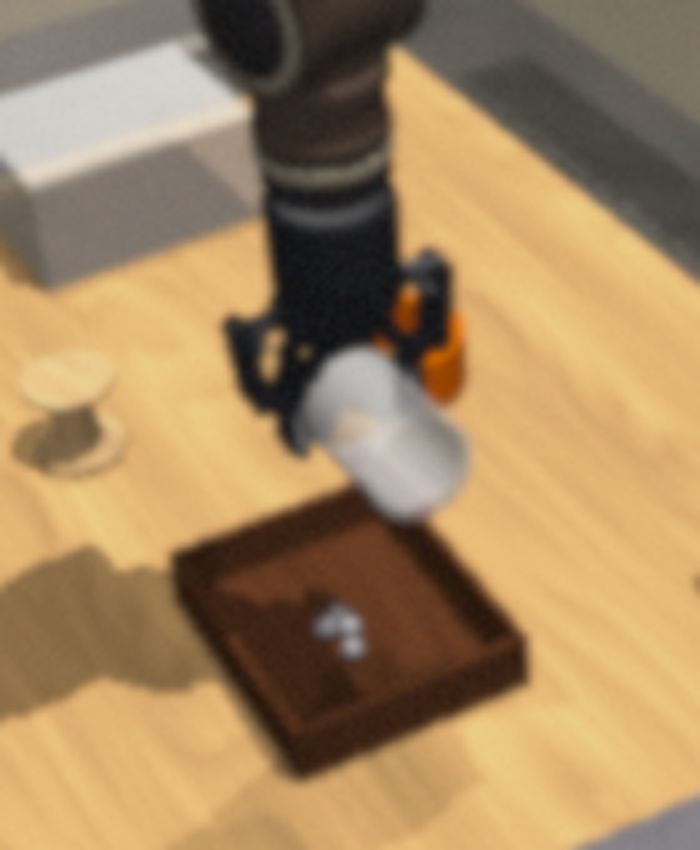

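View pics/t17.png

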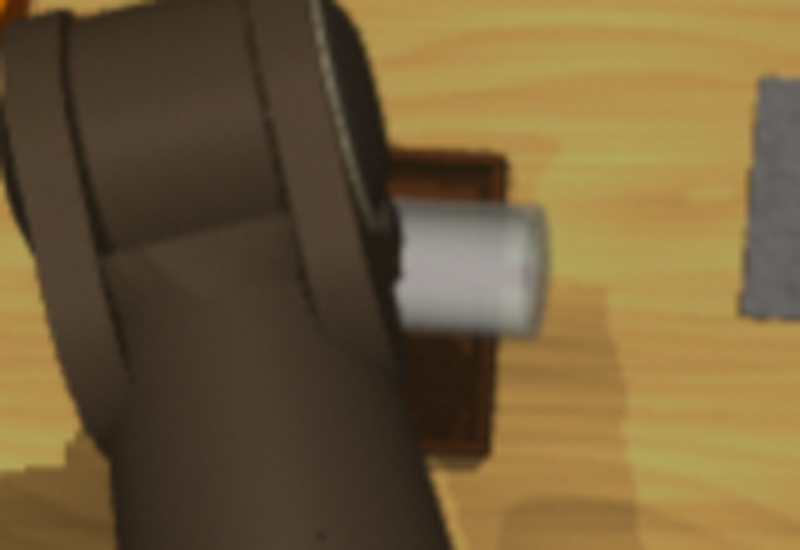

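```bash
python3 -c "
from h import *
crop('side','s18',250,190,290,230,15)"
```

```text
(no output)
```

View pics/s18.png

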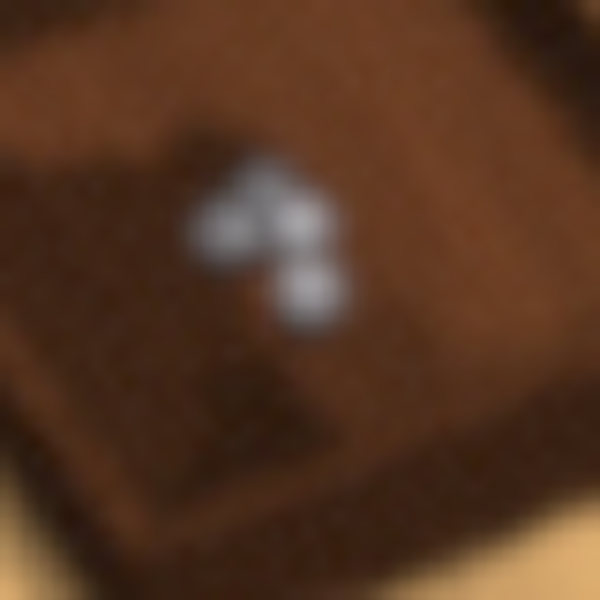

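```bash
python3 -c "
from h import *
cmd([552,-152,170],-11)
print(onz('side',[(250+225/15,190+230/15),(250+262/15,190+185/15),(250+305/15,190+215/15),(250+310/15,190+290/15)],15).round(0))"
```

```text
t 13.92 pos [496.5 123.3 189.7] jaw -2.8 j6 107 tilt 0.08 shift cm [-27.23   6.89   1.96] roll 8.2 F [-0.1  0.2 -3.6] T [ 0.17  0.02 -0.02] op 0.761 18.700000000000003
[[485. 164.  15.]
 [499. 172.  15.]
 [502. 158.  15.]
 [491. 137.  15.]]
```

Call:
drive_tool(commands=[[-3,0.8,0,1],[-6,1.5,0,2],[-10,2.5,0,3],[-14,3.5,0,4],[-18,4.5,0,5],[-22,5.5,0,6.5],[-25,6.3,1,7.5],[-27.2,6.9,2,8.2],[-27.2,6.9,2,8.2],[-27.2,6.9,2,8.2]])

```text
time: 14.75
position: [550.9, -152.6, 167.1]
orientation: [-0.003, 0.772, 0.635, -0.002]
ft_force: [-0.2, 0.7, -4.0]
opening: 0.763
```

Call:
drive_tool(commands=[[0,0,0,0],[0,0,0,0],[0,0,0,0],[0,0,0,0],[0,0,0,0]], squeeze=20)

```text
time: 15.17
position: [552.7, -151.3, 171.2]
orientation: [0.0, 0.771, 0.637, 0.0]
ft_force: [0.2, 0.3, -4.2]
opening: 0.763
```

```bash
python3 -c "
from h import *
cmd([552,-152,170],-11)
crop('side','s19',280,140,400,290,5);crop('top','t19',220,120,420,260,4)"
```

```text
t 15.17 pos [ 552.7 -151.3  171.2] jaw -10.9 j6 86 tilt 0.04 shift cm [-0.08 -0.05  0.12] roll 0.1 F [ 0.2  0.3 -4.2] T [ 0.22 -0.06  0.  ] op 0.763 18.700000000000003
```

View pics/s19.png

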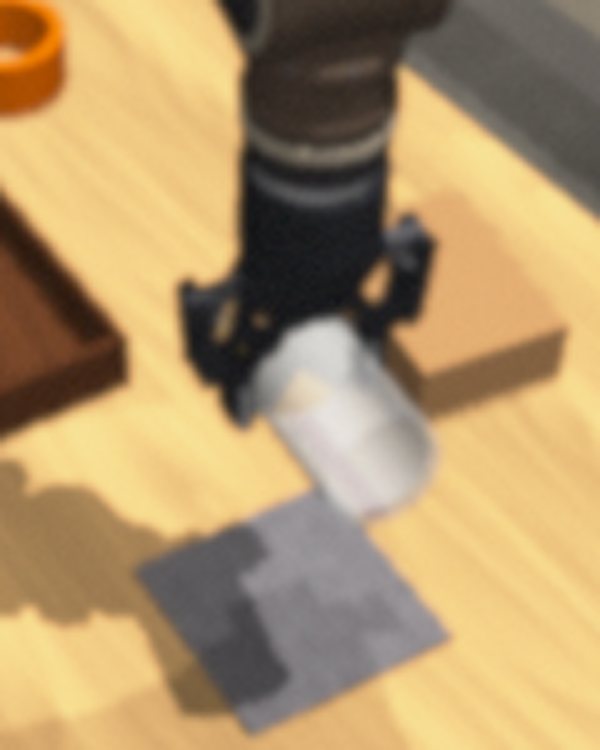

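View pics/t19.png

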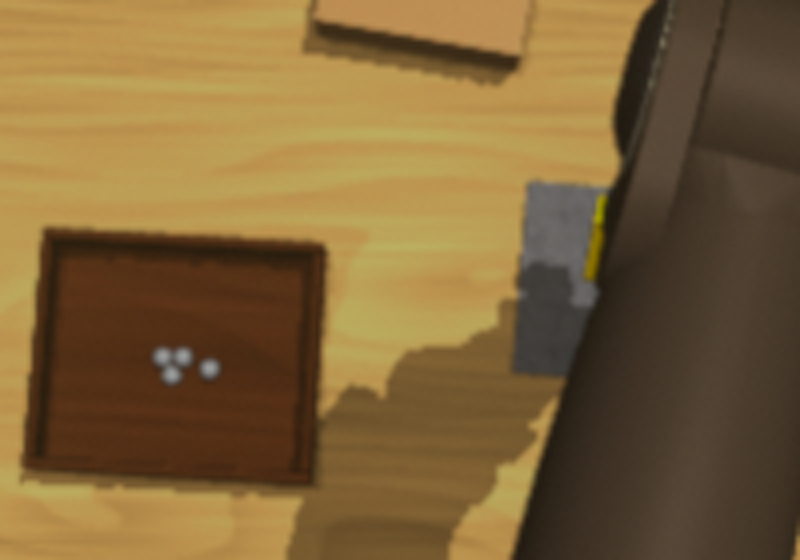

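```bash
python3 -c "
from h import *
cmd([485,-45,170],-11)"
```

```text
t 15.27 pos [ 552.7 -151.6  171.1] jaw -10.9 j6 86 tilt 0.03 shift cm [ 9.18 -8.67  0.11] roll 0.1 F [-0.4 -0.7 -2.8] T [ 0.17 -0.05  0.02] op 0.765 18.700000000000003
```

Call:
drive_tool(commands=[[1,-1,0,-7],[2,-2,0,-14],[3,-3,0,-21],[4,-4,0,-28],[5,-5,0,-35],[6,-6,0,-42],[7,-7,0,-49],[8,-8,0,-56],[9.2,-8.7,0,-63],[9.2,-8.7,0,-70]], squeeze=25)

```text
time: 16.1
position: [483.6, -43.4, 171.2]
orientation: [-0.0, 0.263, 0.965, 0.0]
ft_force: [0.2, 0.4, -3.6]
opening: 0.76
```

Call:
drive_tool(commands=[[0,0,0,-7],[0,0,0,-14],[0,0,0,-21],[0,0,0,-28],[0,0,0,-35],[0,0,0,-42],[0,0,0,-49],[0,0,0,-56],[0,0,0,-63],[0,0,0,-70]])

```text
time: 16.93
position: [484.6, -45.2, 171.0]
orientation: [0.0, -0.337, 0.942, -0.0]
ft_force: [-0.3, -0.2, -4.1]
opening: 0.766
```

Call:
drive_tool(commands=[[0,0,0,-7],[0,0,0,-14],[0,0,0,-21],[0,0,0,-28],[0,0,0,-35],[0,0,0,-42],[0,0,0,-48],[0,0,0,-48],[0,0,0,-48]])

```text
time: 17.68
position: [484.7, -45.2, 171.0]
orientation: [-0.0, -0.687, 0.726, -0.0]
ft_force: [-0.1, -0.8, -4.4]
opening: 0.764
```

```bash
python3 -c "
from h import *
cmd([485,-45,100],-2.8)
crop('side','s20',240,120,380,280,5)"
```

```text
t 17.68 pos [484.7 -45.2 171. ] jaw 176.8 j6 -92 tilt 0.04 shift cm [-0.02 -0.02  7.1 ] roll -0.4 F [-0.1 -0.8 -4.4] T [-0.15 -0.03  0.02] op 0.764 18.700000000000003
```

View pics/s20.png

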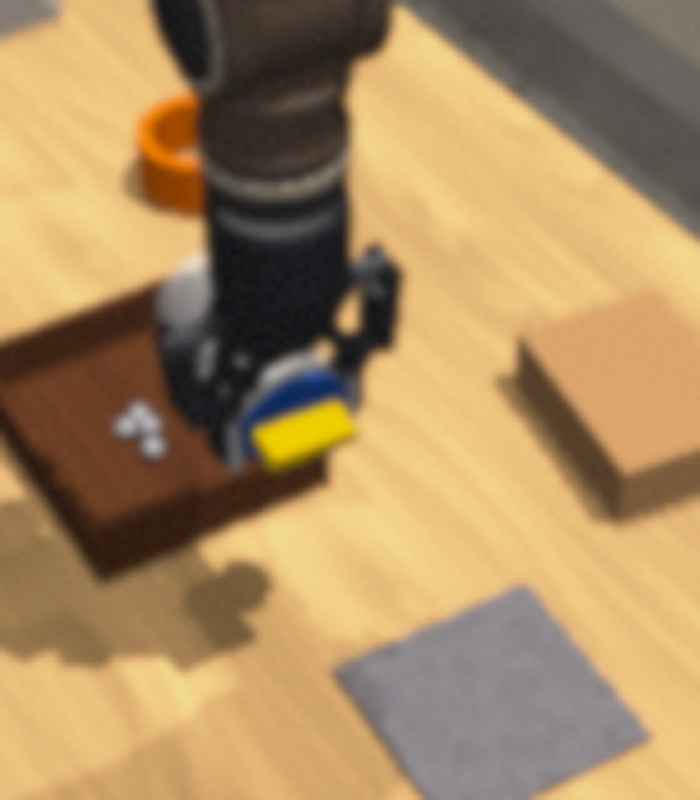

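Call:
drive_tool(commands=[[0,0,3,0],[0,0,6.5,0],[0,0,10,0],[0,0,12.5,0],[0,0,13.7,0],[0,0,13.7,0],[0,0,13.7,0]])

```text
time: 18.32
position: [484.3, -45.1, 33.6]
orientation: [-0.0, -0.688, 0.726, 0.0]
ft_force: [-1.1, 0.1, -3.8]
opening: 0.76
```

```bash
python3 -c "
from h import *
cmd([485,-45,33],-2.8)
crop('side','s21',240,120,380,280,5)"
```

```text
t 18.32 pos [484.3 -45.1  33.6] jaw 176.9 j6 -92 tilt 0.07 shift cm [-0.01 -0.07  0.06] roll -0.3 F [-1.1  0.1 -3.8] T [-0.13 -0.02 -0.05] op 0.760 18.700000000000003
```

View pics/s21.png

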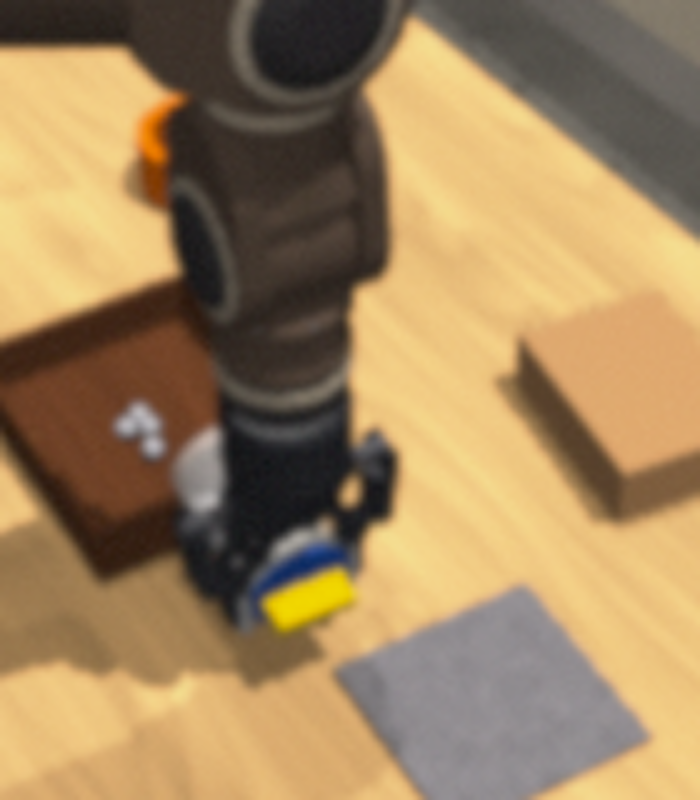

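Call:
drive_tool(commands=[[0,0,-3.5,0],[0,0,-7,0],[0,0,-10,0],[-3,0,-10,0],[-6.5,0,-10,0],[-10,0,-10,0],[-13,0,-10,0],[-14.3,0,-10,0],[-14.3,0,-10,0],[-14.3,0,-10,0]])

```text
time: 19.2
position: [492.9, 98.4, 135.4]
orientation: [0.001, -0.689, 0.725, -0.001]
ft_force: [0.3, 0.3, -4.2]
opening: 0.761
```

```bash
python3 -c "
from h import *
cmd([492,98,50],-2.8)
crop('side','s22',220,100,360,260,5)"
```

```text
t 19.20 pos [492.9  98.4 135.4] jaw 177.1 j6 -76 tilt 0.15 shift cm [0.04 0.11 8.54] roll -0.1 F [ 0.3  0.3 -4.2] T [-0.17  0.04  0.01] op 0.761 18.700000000000003
```

View pics/s22.png

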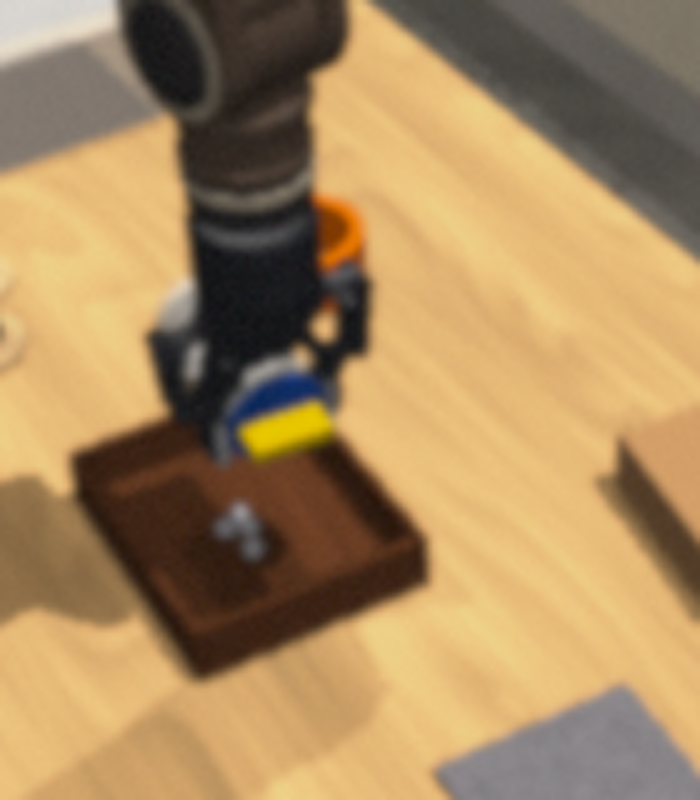

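Call:
drive_tool(commands=[[0,0,2.5,0],[0,0,5,0],[0,0,7,0],[0,0,8,0],[0,0,8,0],[0,0,8,0]])

```text
time: 19.75
position: [492.3, 97.0, 54.3]
orientation: [-0.0, -0.688, 0.726, 0.0]
ft_force: [0.3, 0.3, -3.1]
opening: 0.755
```

Call:
drive_tool(commands=[[0,0,0.4,0],[0,0,0.8,0],[0,0,1.2,0],[0,0,1.2,0]])

```text
time: 20.08
position: [492.0, 97.6, 41.5]
orientation: [-0.0, -0.688, 0.725, 0.0]
ft_force: [-0.1, -0.3, -3.6]
opening: 0.759
```

```bash
python3 -c "
from h import *
cmd([492,98,50],-2.8)
crop('side','s23',220,120,340,250,6)"
```

```text
t 20.08 pos [492.   97.6  41.5] jaw 177.0 j6 -76 tilt 0.02 shift cm [-0.04  0.   -0.85] roll -0.2 F [-0.1 -0.3 -3.6] T [-0.17  0.03  0.04] op 0.759 18.700000000000003
```

View pics/s23.png

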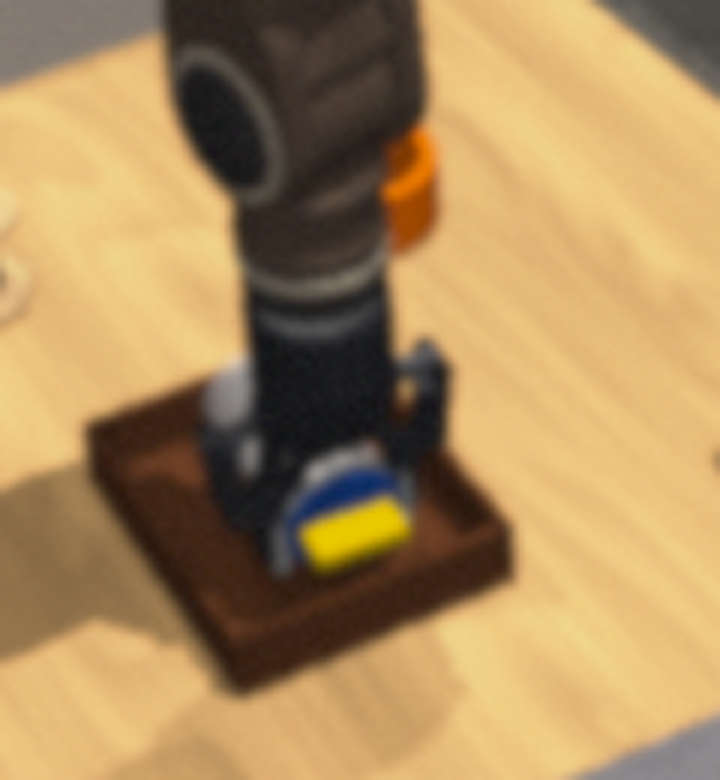

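```bash
python3 -c "
from h import *
print(onz('side',[(220+330/6,120+573/6),(220+410/6,120+530/6),(220+305/6,120+530/6)],48), onz('side',[(220+240/6,120+640/6),(220+510/6,120+545/6)],45))"
```

```text
[[473.71509014  74.95299562  48.        ]
 [525.47378412  78.36749859  48.        ]
 [479.00508223 110.29481483  48.        ]] [[412.27970598  62.36727469  45.        ]
 [565.0253599   41.04567292  45.        ]]
```

```bash
python3 -c "
from h import *
print(onz('top',[(200+547/5,150+268/5)],219), onz('top',[(200+547/5,150+268/5)],230))
print(onz('top',[(200+400/5,150+268/5)],250))
im=crop('top','t23',200,150,360,260,5)"
```

```text
[[493.64159808  25.5836068  219.        ]] [[492.59194154  25.22876828 230.        ]]
[[490.35061982  94.00665399 250.        ]]
```

View pics/t23.png

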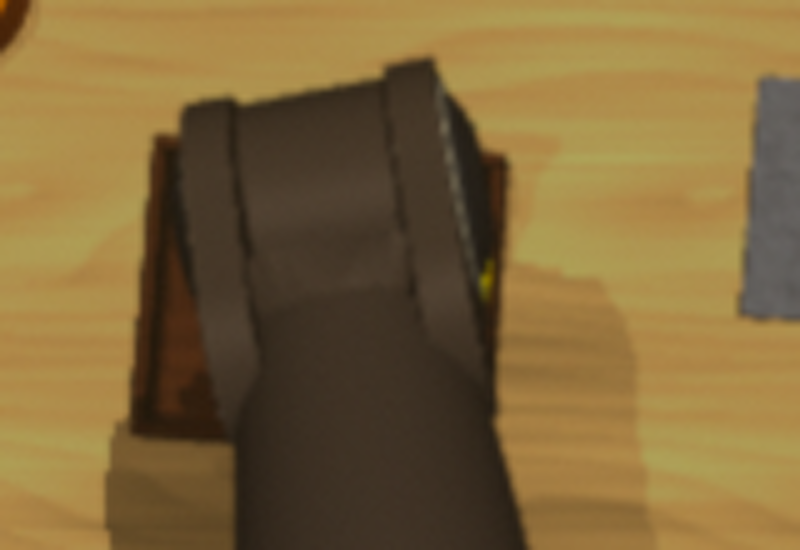

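Call:
drive_tool(commands=[[0.6,0,0,0],[1.1,0,0,0],[1.1,0,0.5,0],[1.1,0,1.0,0],[1.1,0,1.0,0],[1.1,0,1.0,0]])

```text
time: 20.68
position: [491.1, 86.6, 31.2]
orientation: [-0.0, -0.688, 0.725, 0.0]
ft_force: [0.9, 0.1, -3.4]
opening: 0.764
```

Call:
drive_tool(commands=[[0,0,0.3,0],[0,0,0.6,0],[0,0,0.6,0]])

```text
time: 20.93
position: [491.2, 86.7, 25.1]
orientation: [-0.0, -0.688, 0.725, 0.0]
ft_force: [0.1, -0.0, -3.1]
opening: 0.759
```

```bash
python3 -c "
from h import *
cmd([492,86,21],-2.8)
crop('side','s24',220,120,340,250,6)"
```

```text
t 20.93 pos [491.2  86.7  25.1] jaw 177.0 j6 -77 tilt 0.05 shift cm [ 0.07 -0.08  0.41] roll -0.2 F [ 0.1 -0.  -3.1] T [-0.19  0.05  0.02] op 0.759 18.700000000000003
```

View pics/s24.png

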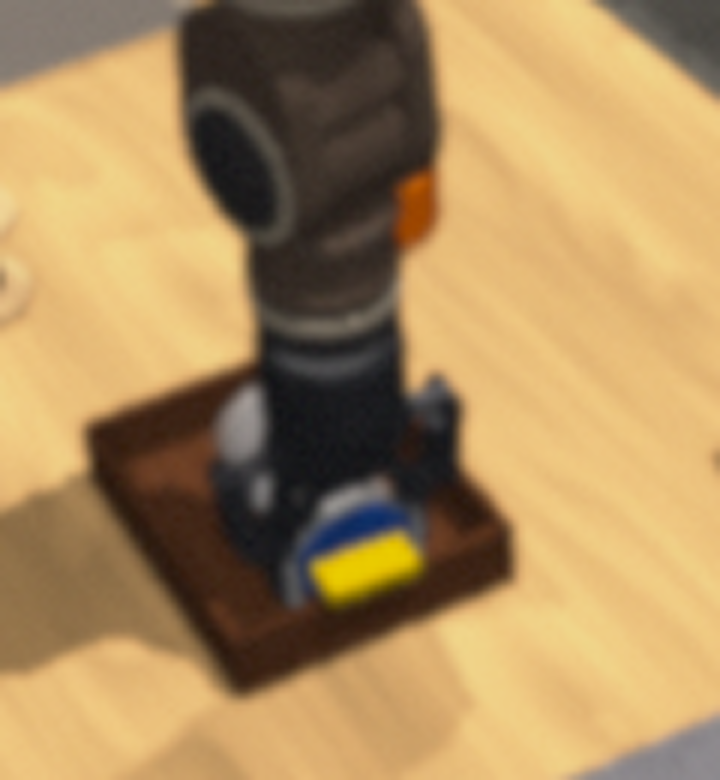

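Call:
drive_tool(commands=[[0,0,0.3,0],[0,0,0.5,0],[0,0,0.5,0]])

```text
time: 21.23
position: [492.0, 87.2, 21.2]
orientation: [0.001, -0.689, 0.725, 0.0]
ft_force: [-1.9, 2.6, 2.1]
opening: 0.759
```

```bash
python3 -c "
from h import *
cmd([492,86,21],-2.8)
crop('side','s25',220,120,340,250,6)"
```

```text
t 21.23 pos [492.   87.2  21.2] jaw 177.0 j6 -77 tilt 0.08 shift cm [ 0.12 -0.01  0.02] roll -0.2 F [-1.9  2.6  2.1] T [ 0.11  0.28 -0.08] op 0.759 18.700000000000003
```

View pics/s25.png

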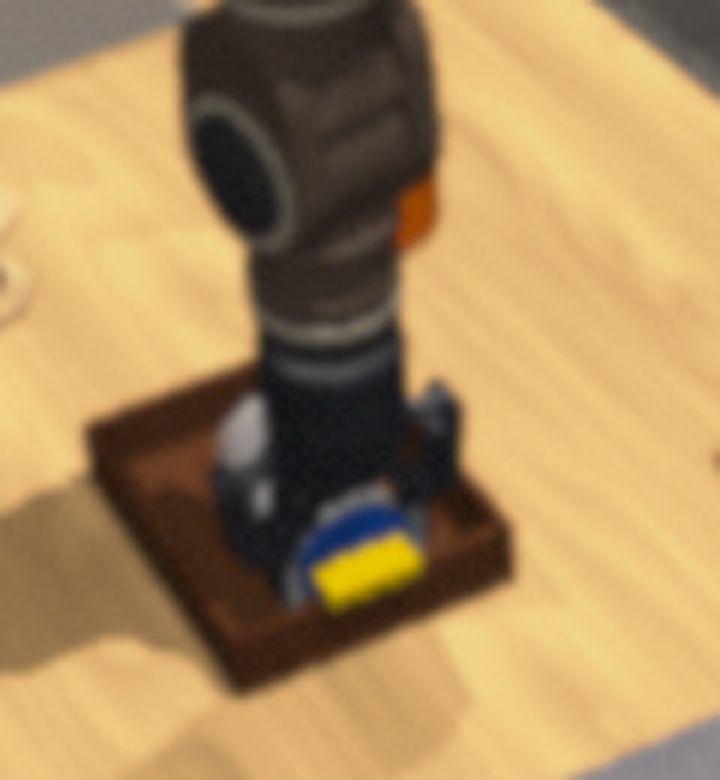

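Call:
drive_tool(commands=[[0,0,0.2,0],[0,0,0.4,0],[0,0,0.4,0]])

```text
time: 21.53
position: [492.1, 87.4, 20.2]
orientation: [0.002, -0.688, 0.725, -0.0]
ft_force: [-11.9, 3.0, 26.7]
opening: 0.763
```

```bash
python3 -c "
from h import *
cmd([492,86,21],-2.8)
crop('side','s26',220,120,340,250,6)"
```

```text
t 21.53 pos [492.1  87.4  20.2] jaw 177.0 j6 -77 tilt 0.18 shift cm [ 0.14  0.01 -0.08] roll -0.2 F [-11.9   3.   26.7] T [ 0.11  2.07 -0.2 ] op 0.763 18.700000000000003
```

View pics/s26.png

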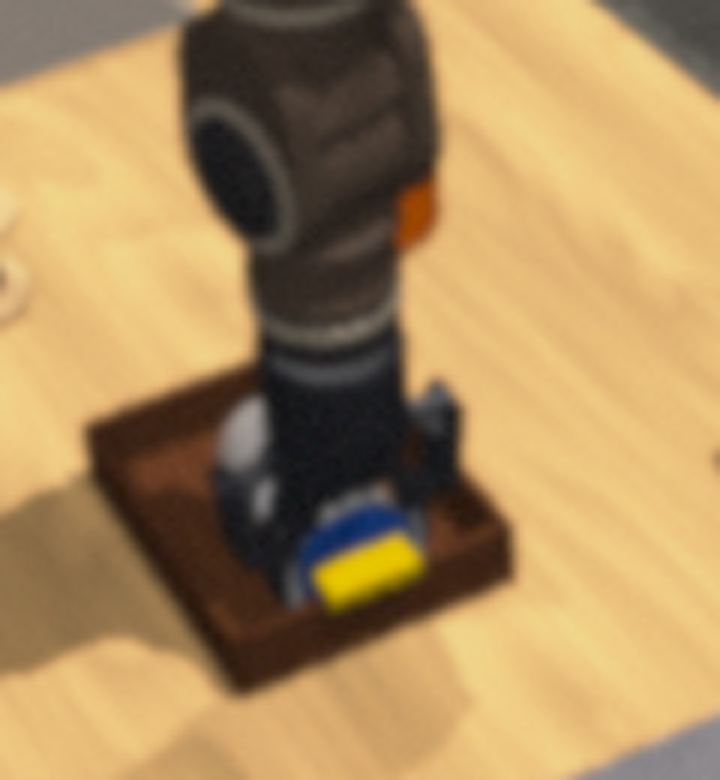

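Call:
drive_tool(commands=[[0,0,-1,0],[0,0,-4,0],[0,0,-8,0],[3,0,-10,0],[6.5,0,-10,0],[10,0,-10,0],[13.5,0,-10,0],[14,0,-10,0],[14,0,-10,0],[14,0,-10,0]])

```text
time: 22.42
position: [484.0, -53.4, 116.4]
orientation: [-0.0, -0.688, 0.726, 0.0]
ft_force: [-0.3, -0.4, -4.2]
opening: 0.762
```

```bash
python3 -c "
from h import *
cmd([485,-54,22],-2.8)
crop('side','s27',240,120,380,280,5);crop('top','t27',240,130,400,260,5)"
```

```text
t 22.42 pos [484.  -53.4 116.4] jaw 176.9 j6 -93 tilt 0.04 shift cm [ 0.05 -0.11  9.44] roll -0.3 F [-0.3 -0.4 -4.2] T [-0.13  0.02 -0.08] op 0.762 18.700000000000003
```

View pics/s27.png

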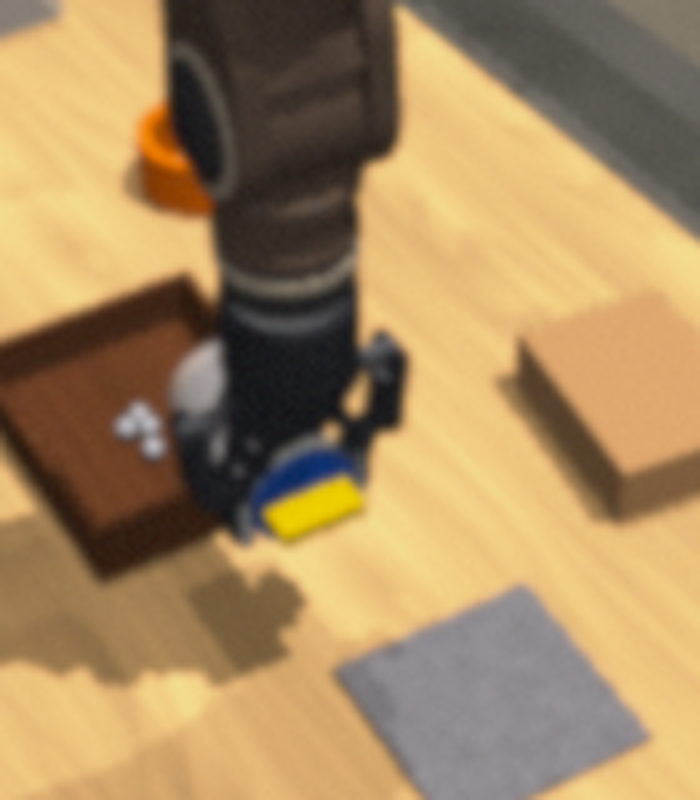

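View pics/t27.png

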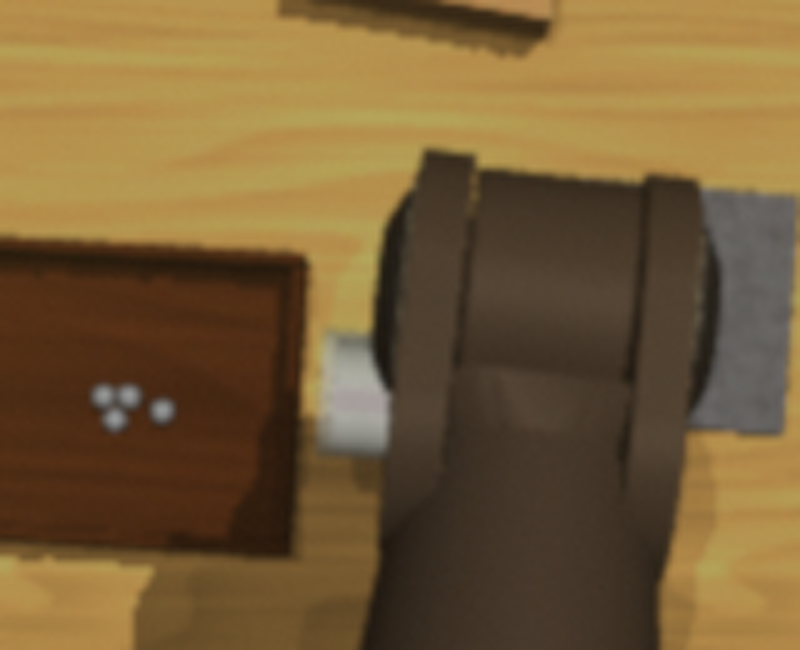

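Call:
drive_tool(commands=[[0,0,3,0],[0,0,6,0],[0,0,8.4,0],[0,0,8.6,0],[0,0,8.6,0],[0,0,8.6,0]])

```text
time: 23.02
position: [485.1, -52.5, 31.9]
orientation: [0.0, -0.689, 0.725, -0.0]
ft_force: [0.8, -0.2, -2.9]
opening: 0.765
```

```bash
python3 -c "
from h import *
cmd([485,-54,22],-2.8)
crop('side','s28',240,120,380,280,5);crop('top','t28',240,130,400,260,5)"
```

```text
t 23.02 pos [485.1 -52.5  31.9] jaw 177.1 j6 -93 tilt 0.06 shift cm [ 0.16 -0.    0.99] roll -0.1 F [ 0.8 -0.2 -2.9] T [-0.15  0.    0.  ] op 0.765 18.700000000000003
```

View pics/s28.png

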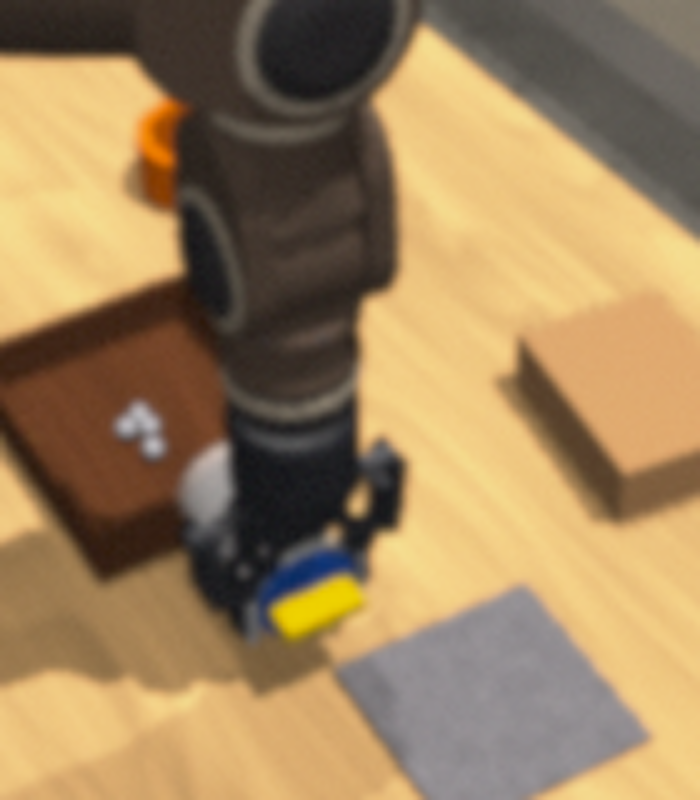

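View pics/t28.png

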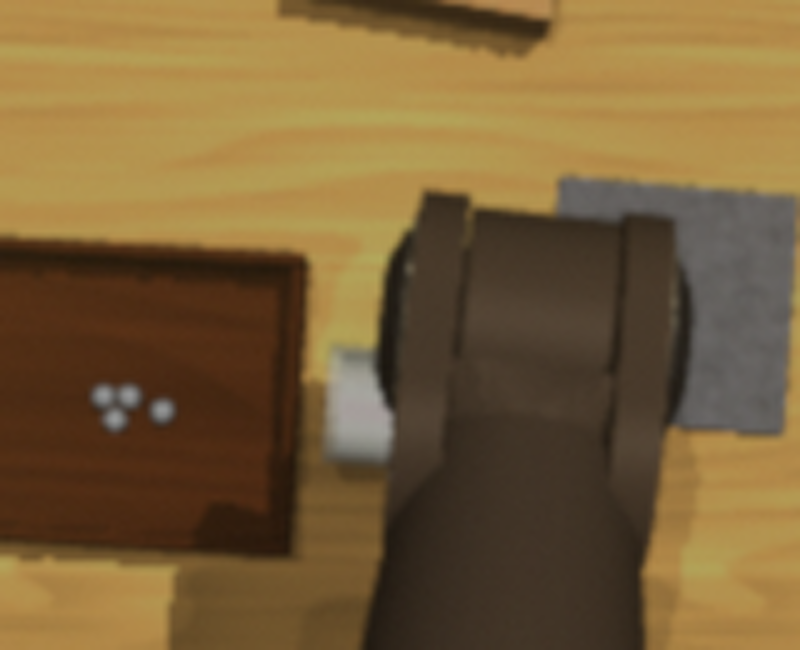

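Call:
drive_tool(commands=[[-0.8,0,0.1,0],[-1.5,0,0.2,0],[-1.65,0,-0.5,0],[-2,0,-1.7,0],[-2,0,-1.7,0]])

```text
time: 23.53
position: [486.3, -33.1, 50.0]
orientation: [0.0, -0.689, 0.725, -0.001]
ft_force: [-1.2, -2.4, -3.3]
opening: 0.759
```

```bash
python3 -c "
from h import *
cmd([485,-27,61],-2.8)
crop('side','s29',240,120,380,280,5);crop('top','t29',240,130,400,260,5)"
```

```text
t 23.53 pos [486.3 -33.1  50. ] jaw 177.1 j6 -91 tilt 0.16 shift cm [-0.6   0.16 -1.1 ] roll -0.1 F [-1.2 -2.4 -3.3] T [-0.81  0.37  0.17] op 0.759 18.700000000000003
```

View pics/s29.png

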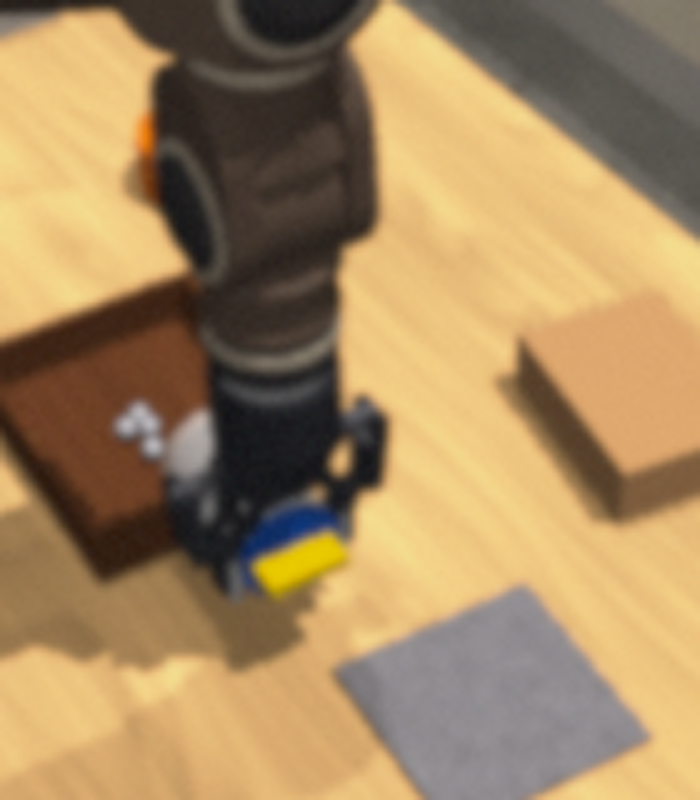

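View pics/t29.png

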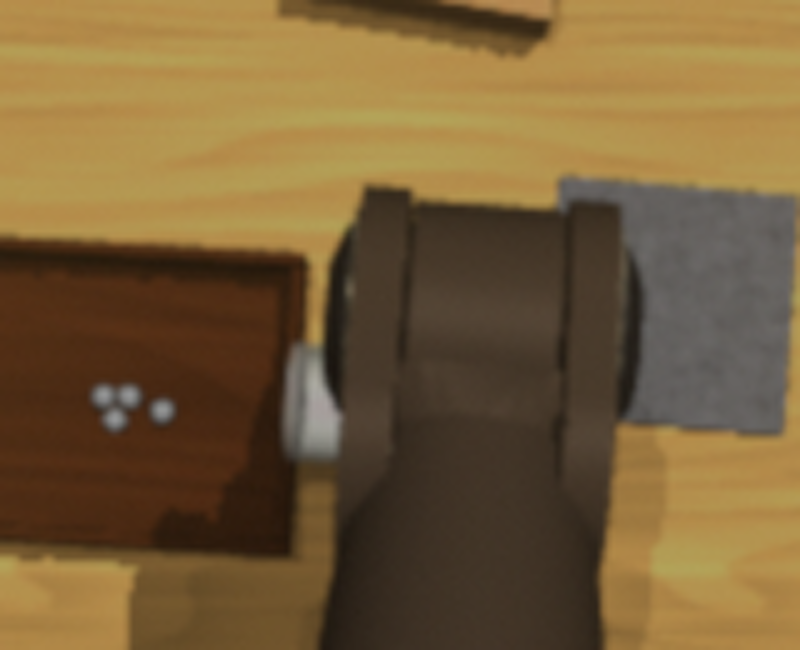

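Call:
drive_tool(commands=[[-0.6,0,-0.4,0],[-1.0,0,-1.1,0],[-1.5,0,-1.9,0],[-2.1,0,-2.7,0],[-2.1,0,-2.7,0]])

```text
time: 24.05
position: [487.5, -15.3, 77.4]
orientation: [-0.002, -0.688, 0.726, -0.004]
ft_force: [-3.2, -16.8, 8.2]
opening: 0.761
```

```bash
python3 -c "
from h import *
cmd([485,-27,61],-2.8)
crop('side','s30',240,120,380,280,5);crop('top','t30',240,130,400,260,5)"
```

```text
t 24.05 pos [487.5 -15.3  77.4] jaw 176.9 j6 -88 tilt 0.50 shift cm [1.17 0.19 1.64] roll -0.3 F [ -3.2 -16.8   8.2] T [-3.42  0.73  0.15] op 0.761 18.700000000000003
```

View pics/s30.png

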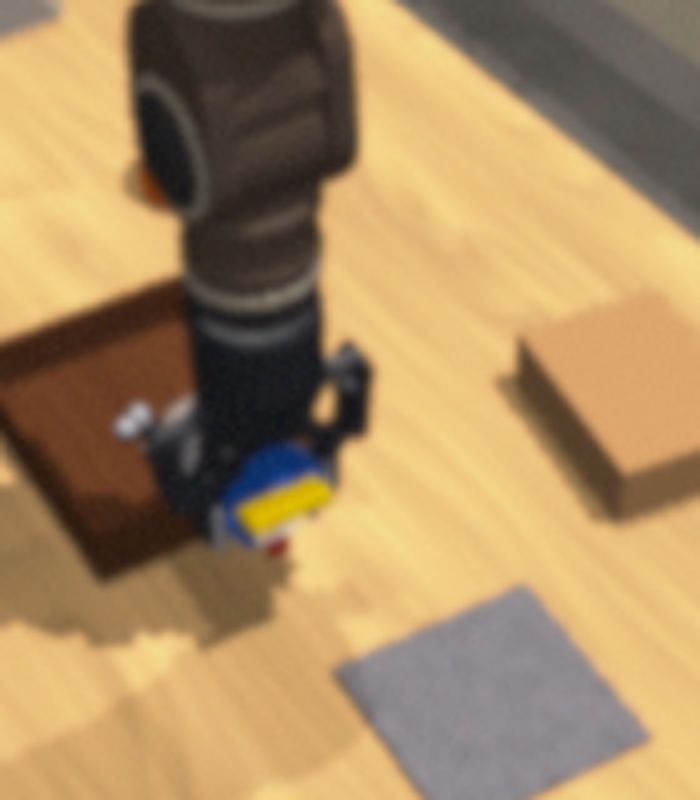

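View pics/t30.png

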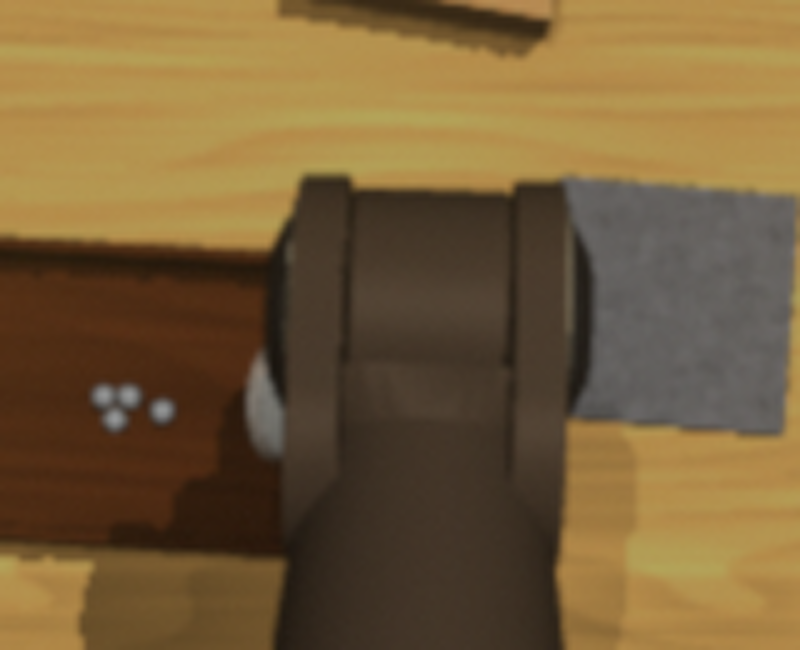

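Call:
drive_tool(commands=[[-0.6,0,-0.6,0],[-1.4,0,-1.3,0],[-2.2,0,-1.8,0],[-3.3,0,-2.3,0],[-4.5,0,-2.7,0],[-5.7,0,-3,0],[-7,0,-3.1,0],[-8,0,-3.1,0],[-8,0,-3.1,0]])

```text
time: 24.9
position: [494.1, 68.3, 111.1]
orientation: [0.003, -0.689, 0.725, -0.004]
ft_force: [-3.1, -3.8, 27.2]
opening: 0.766
```

```bash
python3 -c "
from h import *
cmd([485,-27,61],-2.8)
crop('side','s31',220,100,360,260,5)"
```

```text
t 24.90 pos [494.1  68.3 111.1] jaw 177.0 j6 -79 tilt 0.57 shift cm [9.57 0.46 5.  ] roll -0.2 F [-3.1 -3.8 27.2] T [-1.35  0.96  0.01] op 0.766 18.700000000000003
```

View pics/s31.png

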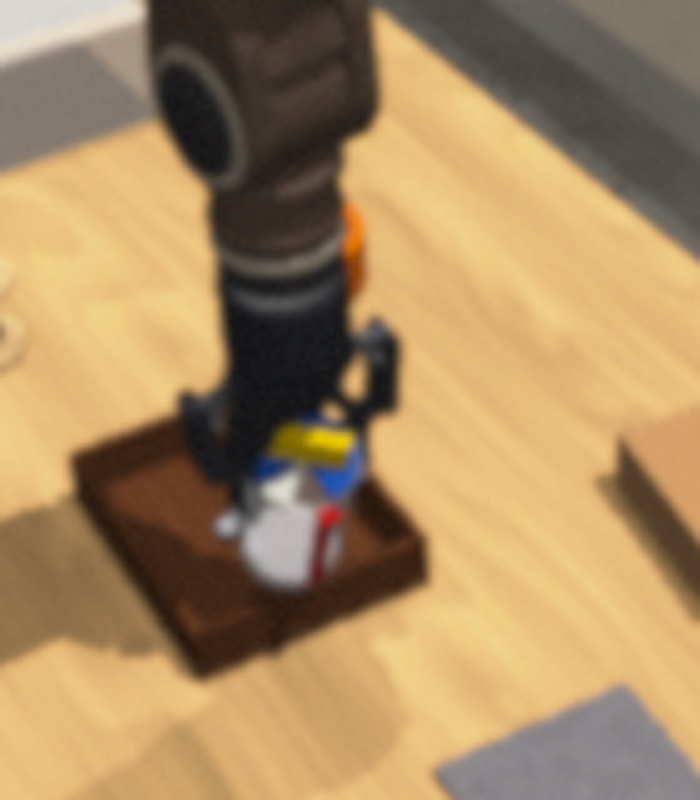

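Call:
drive_tool(commands=[[0,0,-1.5,0],[0,0,-4,0],[0,0,-6,0],[0,0,-6,0],[0,0,-6,0]])

```text
time: 25.37
position: [491.3, 68.0, 166.0]
orientation: [0.001, -0.688, 0.725, -0.0]
ft_force: [-0.6, 0.4, -4.7]
opening: 0.763
```

```bash
python3 -c "
from h import *
cmd([552,-152,150],-11)
crop('side','s32',220,60,340,210,5)"
```

```text
t 25.37 pos [491.3  68.  166. ] jaw 177.0 j6 -79 tilt 0.12 shift cm [21.66 -7.21  1.59] roll 8.0 F [-0.6  0.4 -4.7] T [-0.08  0.01 -0.03] op 0.763 18.700000000000003
```

View pics/s32.png

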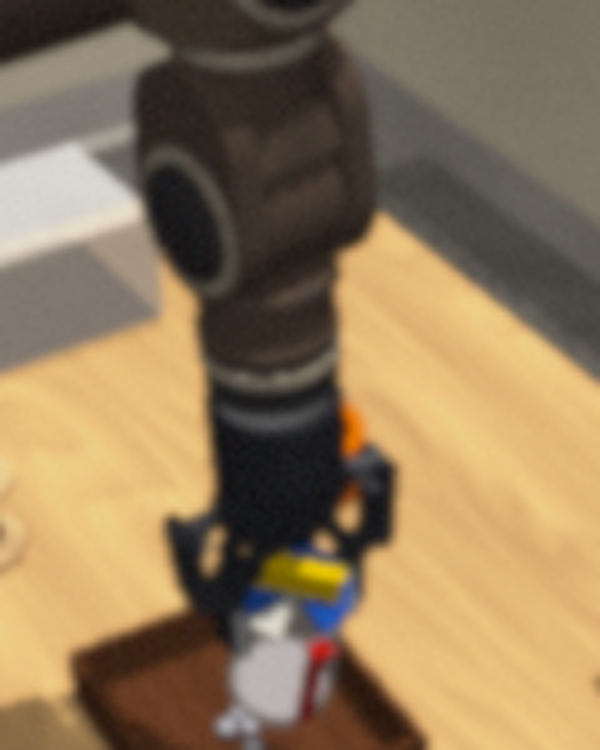

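Call:
drive_tool(commands=[[3,-1,0,0],[6,-2,0,0],[10,-3.4,0,0],[14,-4.7,0,0],[17.5,-5.9,0,0],[20,-6.7,1,0],[21.7,-7.2,2.5,0],[21.7,-7.2,4,0],[21.7,-7.2,4,0],[21.7,-7.2,4,0]])

```text
time: 26.25
position: [549.5, -152.3, 123.2]
orientation: [-0.001, -0.688, 0.725, 0.002]
ft_force: [-0.6, -0.5, -3.6]
opening: 0.763
```

```bash
python3 -c "
from h import *
cmd([552,-152,71],-11)
crop('side','s33',280,160,400,290,6)"
```

```text
t 26.25 pos [ 549.5 -152.3  123.2] jaw 177.0 j6 -102 tilt 0.31 shift cm [-0.04 -0.28  5.21] roll 8.0 F [-0.6 -0.5 -3.6] T [-0.03 -0.04 -0.  ] op 0.763 18.700000000000003
```

View pics/s33.png

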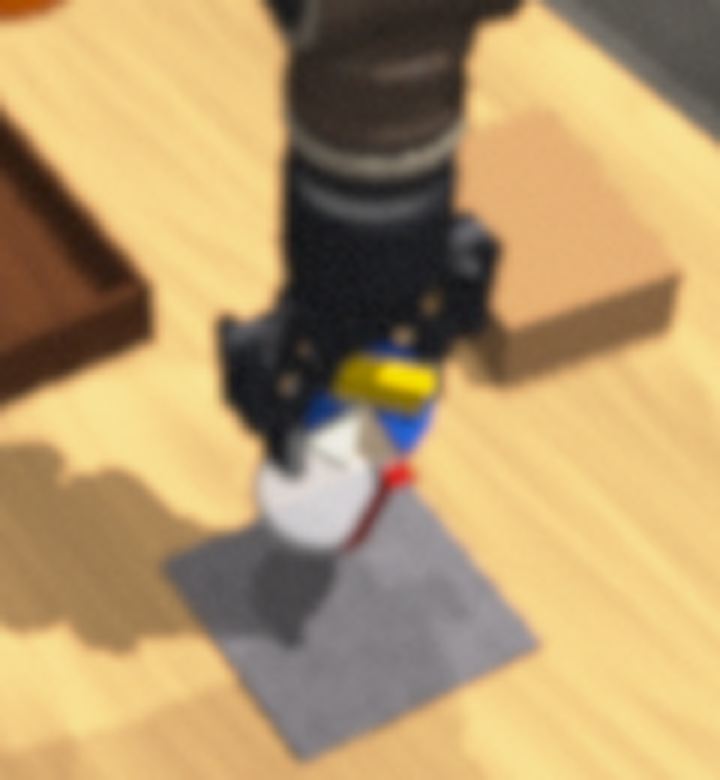

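Call:
drive_tool(commands=[[2.5,0,1,0],[4.6,0,2,0],[4.6,0,3.5,0],[4.6,0,4,0],[4.6,0,4,0]])

```text
time: 26.72
position: [548.0, -197.7, 85.0]
orientation: [-0.0, -0.689, 0.725, 0.001]
ft_force: [-0.5, 0.6, -3.2]
opening: 0.762
```

```bash
python3 -c "
from h import *
cmd([552,-152,71],-11)
crop('side','s34',280,160,400,290,6)"
```

```text
t 26.72 pos [ 548.  -197.7   85. ] jaw 177.1 j6 -107 tilt 0.12 shift cm [-4.58 -0.16  1.4 ] roll 8.1 F [-0.5  0.6 -3.2] T [-0.07  0.02  0.  ] op 0.762 18.700000000000003
```

View pics/s34.png

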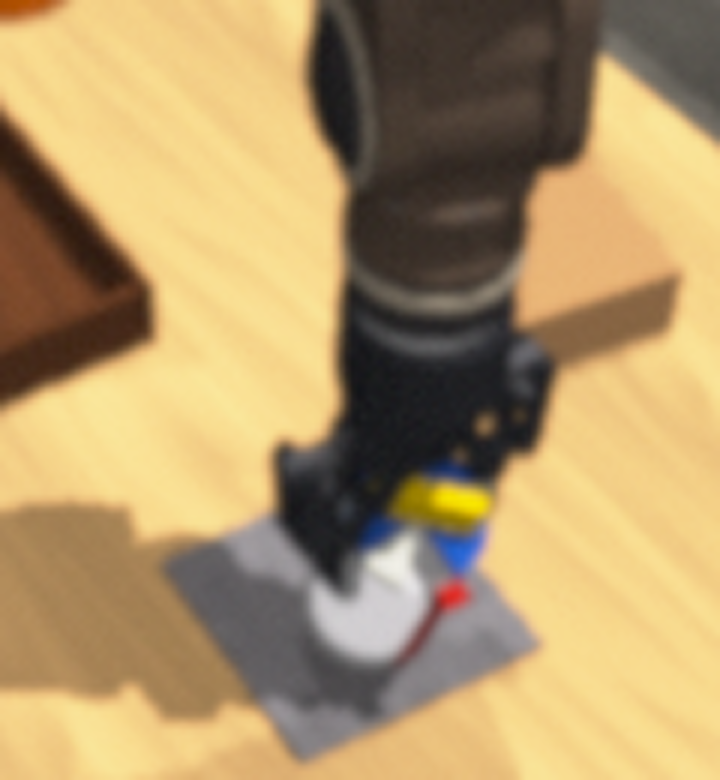

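Call:
drive_tool(commands=[[0,0,0.5,0],[0,0,0.9,0],[0,0,0.9,0]])

```text
time: 27.02
position: [548.8, -198.1, 76.6]
orientation: [-0.0, -0.689, 0.725, 0.0]
ft_force: [0.3, 0.0, -4.4]
opening: 0.761
```

Call:
drive_tool(commands=[[0,0,0.2,0],[0,0,0.3,0],[0,0,0.3,0]])

```text
time: 27.27
position: [548.8, -198.6, 73.7]
orientation: [-0.0, -0.688, 0.725, 0.0]
ft_force: [-0.5, -0.1, -3.1]
opening: 0.765
```

Call:
drive_tool(commands=[[0,0,0.2,0],[0,0,0.3,0],[0,0,0.3,0]])

```text
time: 27.52
position: [549.0, -198.8, 72.6]
orientation: [0.0, -0.688, 0.725, -0.001]
ft_force: [-4.8, 1.2, 8.2]
opening: 0.759
```

Call:
drive_tool(commands=[[0,0,0.2,0],[0,0,0.3,0],[0,0,0.3,0]])

```text
time: 27.77
position: [549.1, -199.0, 72.3]
orientation: [0.001, -0.688, 0.725, -0.002]
ft_force: [-8.9, 3.3, 24.8]
opening: 0.763
```

Call:
drive_tool(commands=[[-0.6,0,-0.1,0],[-1.2,0,-0.2,0],[-1.8,0,-0.2,0],[-2.4,0,-0.2,0],[-2.4,0,-0.2,0]])

```text
time: 28.18
position: [551.8, -176.1, 72.4]
orientation: [0.0, -0.688, 0.725, -0.003]
ft_force: [-1.3, -4.0, 8.3]
opening: 0.762
```

```bash
python3 -c "
from h import *
cmd([552,-152,71],-11)
crop('side','s35',280,160,400,290,6)"
```

```text
t 28.18 pos [ 551.8 -176.1   72.4] jaw 177.0 j6 -105 tilt 0.37 shift cm [-2.41  0.11  0.13] roll 8.0 F [-1.3 -4.   8.3] T [-1.17  0.25 -0.07] op 0.762 18.700000000000003
```

View pics/s35.png

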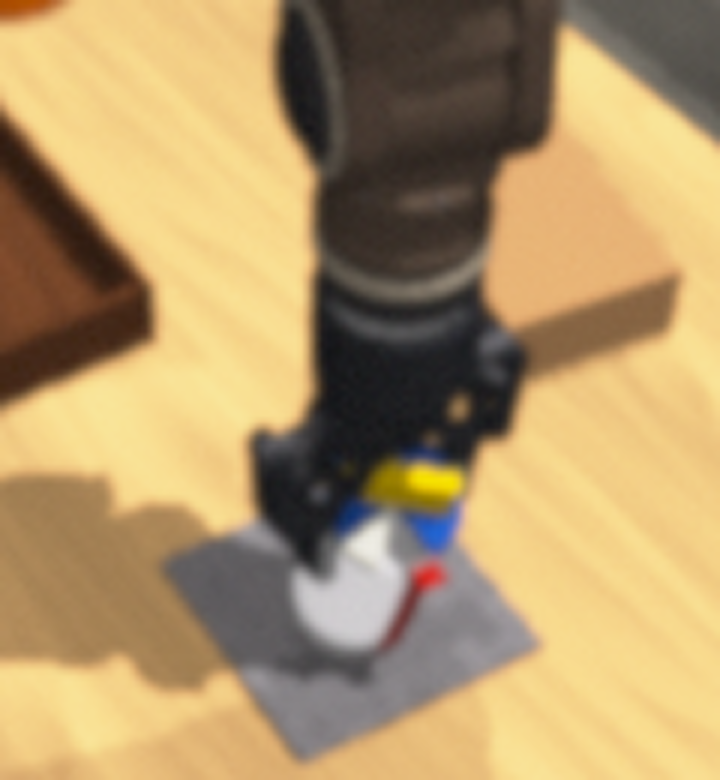

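Call:
drive_tool(commands=[[0,0,0.3,0],[-0.5,0,0.4,0],[-1.0,0,0.4,0],[-1.5,0,0.4,0],[-2,0,0.4,0],[-2.5,0,0.4,0],[-2.5,0,0.4,0]], squeeze=20)

```text
time: 28.82
position: [552.9, -150.3, 67.8]
orientation: [0.001, -0.688, 0.725, -0.002]
ft_force: [-0.2, -3.1, 9.6]
opening: 0.763
```

```bash
python3 -c "
from h import *
cmd([552,-152,71],-11)
crop('side','s36',280,160,400,290,6)"
```

```text
t 28.82 pos [ 552.9 -150.3   67.8] jaw 177.0 j6 -102 tilt 0.28 shift cm [ 0.17  0.08 -0.32] roll 8.0 F [-0.2 -3.1  9.6] T [-1.17  0.07 -0.  ] op 0.763 18.700000000000003
```

View pics/s36.png

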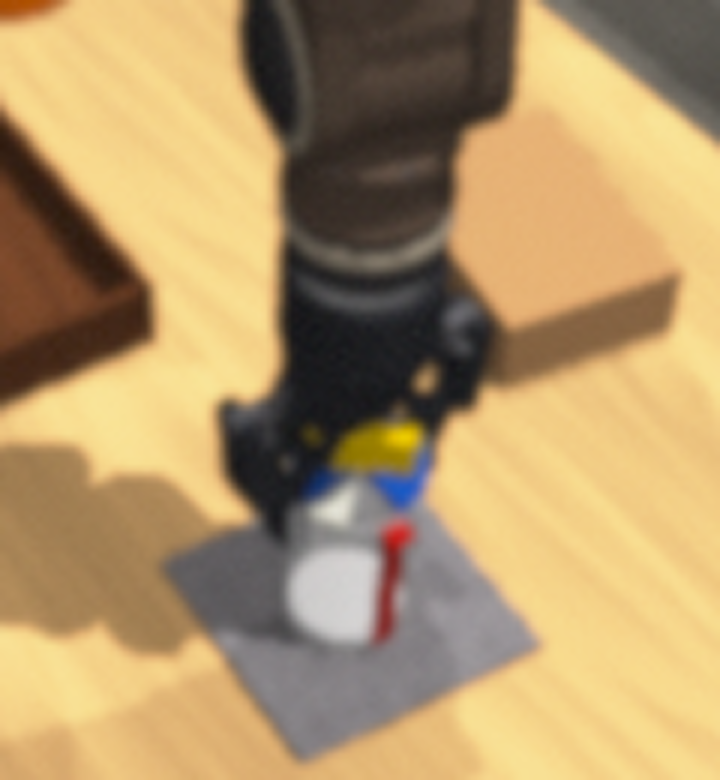

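Call:
drive_tool(commands=[[-0.5,0,0,0],[-1,0,0,0],[-1.2,0,0,0],[-1.2,0,0,0]])

```text
time: 29.2
position: [553.4, -138.9, 67.3]
orientation: [0.0, -0.688, 0.726, -0.002]
ft_force: [-0.7, -5.6, 6.4]
opening: 0.762
```

```bash
python3 -c "
from h import *
cmd([552,-152,71],-11)
crop('side','s37',280,160,400,290,6)"
```

```text
t 29.20 pos [ 553.4 -138.9   67.3] jaw 177.0 j6 -101 tilt 0.27 shift cm [ 1.31  0.07 -0.36] roll 8.0 F [-0.7 -5.6  6.4] T [-1.39 -0.18 -0.12] op 0.762 18.700000000000003
```

View pics/s37.png

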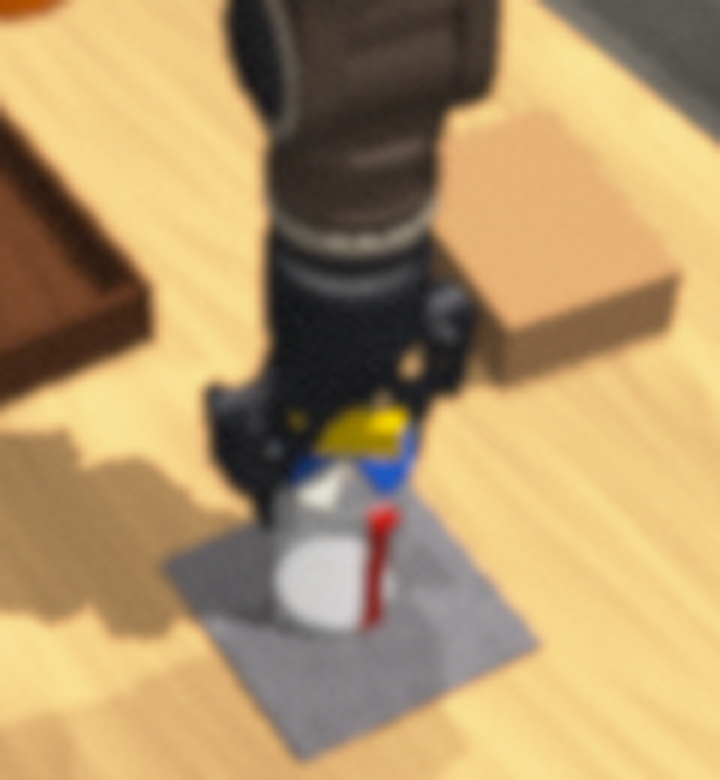

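Call:
drive_tool(commands=[[0,0,-0.2,0],[0,0,-0.2,0],[0,0,-0.2,0],[0,0,-0.2,0]], fingers=0)

```text
time: 29.58
position: [551.8, -137.4, 67.4]
orientation: [0.0, -0.689, 0.725, 0.001]
ft_force: [-0.3, -0.8, 0.1]
opening: 1.001
```

```bash
python3 -c "
from h import *
cmd([552,-152,71],-11)
crop('side','s38',280,160,400,290,6)"
```

```text
t 29.58 pos [ 551.8 -137.4   67.4] jaw 177.0 j6 -101 tilt 0.06 shift cm [ 1.46 -0.1  -0.36] roll 8.0 F [-0.3 -0.8  0.1] T [ 0.03 -0.01  0.04] op 1.001 18.700000000000003
```

View pics/s38.png

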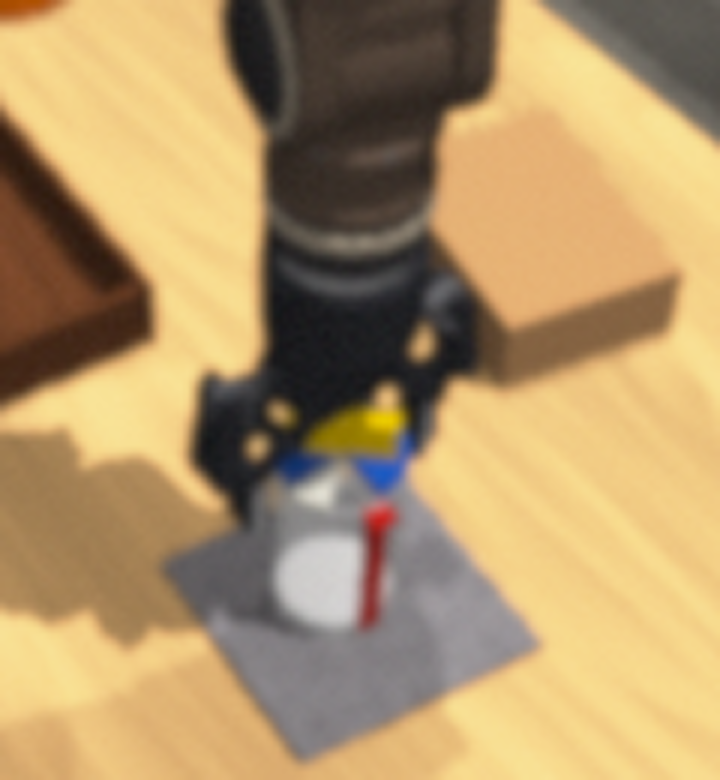

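Call:
drive_tool(commands=[[0,0,-0.1,0],[0,0,-0.1,0],[0,0,-0.1,0],[0,0,-0.1,0],[0,0,-0.8,0],[0,0,-1,0],[0.7,0,-1,0],[1.4,0,-1,0],[1.4,0,-1,0],[1.4,0,-1,0]], fingers=255, squeeze=40)

```text
time: 30.47
position: [550.9, -152.4, 77.4]
orientation: [-0.0, -0.688, 0.726, 0.0]
ft_force: [-0.2, 0.3, -3.7]
opening: 0.762
```

Call:
drive_tool(commands=[[0,0,0.4,0],[0,0,0.8,0],[0,0,1,0],[0,0,1,0]])

```text
time: 30.8
position: [551.4, -151.8, 69.1]
orientation: [0.0, -0.688, 0.725, -0.001]
ft_force: [-2.7, 0.6, 7.7]
opening: 0.766
```

Call:
drive_tool(commands=[[0,0,-0.1,0],[0,0,-0.1,0],[0,0,-0.1,0],[0,0,-0.1,0],[0,0,-3,0],[0,0,-6,0],[0,0,-9,0],[0,0,-11,0],[0,0,-11,0],[0,0,-11,0]], fingers=0)

```text
time: 31.63
position: [552.1, -152.0, 178.9]
orientation: [0.001, -0.688, 0.725, -0.001]
ft_force: [-0.1, -0.2, -0.7]
opening: 0.999
```

```bash
python3 -c "
from h import *
cmd([400,-120,220],-11)"
```

```text
t 31.63 pos [ 552.1 -152.   178.9] jaw 177.0 j6 -102 tilt 0.16 shift cm [-2.4  15.35 -4.15] roll 8.0 F [-0.1 -0.2 -0.7] T [ 0.02  0.04 -0.09] op 0.999 18.700000000000003
```

Back off to see the dial.

Call:
drive_tool(commands=[[-0.5,4,-2,0],[-1,8,-4,0],[-2,12,-4,0],[-2.4,15.3,-4,0],[-2.4,15.3,-4,0],[-2.4,15.3,-4,0]])

```text
time: 32.13
position: [397.8, -119.4, 217.0]
orientation: [-0.0, -0.688, 0.725, 0.0]
ft_force: [1.2, 0.3, 0.2]
opening: 0.999
```

```bash
python3 -c "
from h import *
cmd([552,-152,220],-11)
crop('side','s39',300,215,380,290,8); crop('top','t39',340,155,410,225,8)"
```

```text
t 32.13 pos [ 397.8 -119.4  217. ] jaw 177.0 j6 -104 tilt 0.04 shift cm [  2.45 -15.57  -0.31] roll 8.0 F [1.2 0.3 0.2] T [-0.01 -0.02 -0.  ] op 0.999 18.700000000000003
```

View pics/s39.png

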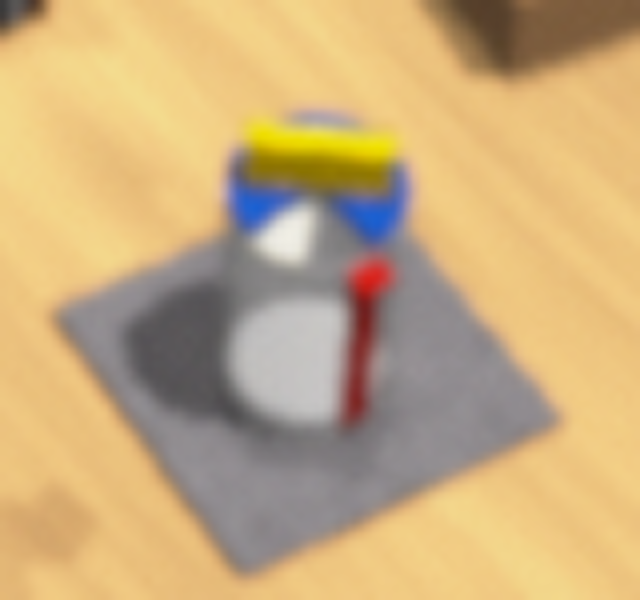

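View pics/t39.png

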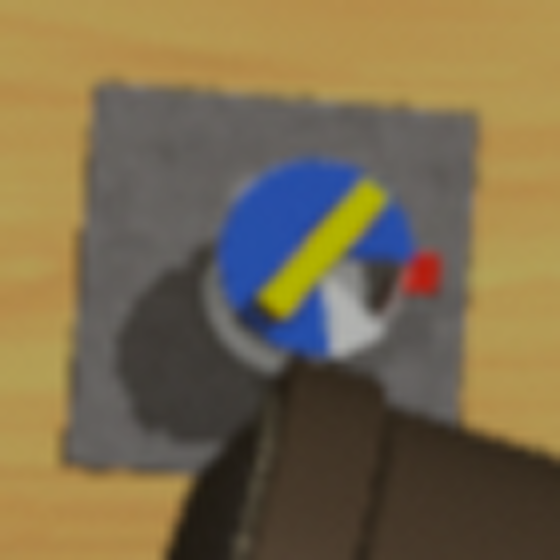

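```bash
python3 -c "
from h import *
f=lambda x,y:(340+x/8,155+y/8)
p=onz('top',[f(377,186),f(266,312)],132);d=p[0]-p[1];a=np.degrees(np.arctan2(d[1],d[0]));print(np.linalg.norm(d),a,p.mean(0))
q=onz('top',[f(425,273)],100)[0];v=q-p.mean(0);print(q,np.degrees(np.arctan2(v[1],v[0])))
cmd([*p.mean(0)[:2],160],a+90)
s=cv2.imread('pics/s39.png')
"
```

```text
55.525990615763206 -41.40824635794575 [ 548.60062784 -156.21679892  132.        ]
[ 544.83497008 -194.41334675  100.        ] -95.63038702527216
t 32.23 pos [ 400.  -119.9  217. ] jaw 177.0 j6 -104 tilt 0.02 shift cm [  2.85 -15.04   5.7 ] roll -51.6 F [ 0.9 -0.9  0.4] T [0.01 0.03 0.08] op 1.002 18.700000000000003
```

Call:
drive_tool(commands=[[0.5,-3,1,-7],[1,-6,2,-14],[1.5,-9,3,-21],[2,-12,4,-28],[2.7,-15.2,5,-35],[2.7,-15.2,5.5,-42],[2.7,-15.2,5.5,-49],[2.7,-15.2,5.5,-51.6],[2.7,-15.2,5.5,-51.6],[2.7,-15.2,5.5,-51.6]], fingers=100, squeeze=30)

```text
time: 33.07
position: [550.8, -154.8, 161.3]
orientation: [0.0, 0.935, -0.354, -0.001]
ft_force: [-0.7, 0.3, -0.1]
opening: 0.613
```

```bash
python3 -c "
from h import *
cmd([550.5,-154.5,116],48.6)
crop('side','s40',280,160,400,290,6)"
```

```text
t 33.07 pos [ 550.8 -154.8  161.3] jaw -131.5 j6 -154 tilt 0.10 shift cm [-0.04 -0.    4.53] roll -0.1 F [-0.7  0.3 -0.1] T [0.   0.03 0.01] op 0.613 18.700000000000003
```

View pics/s40.png

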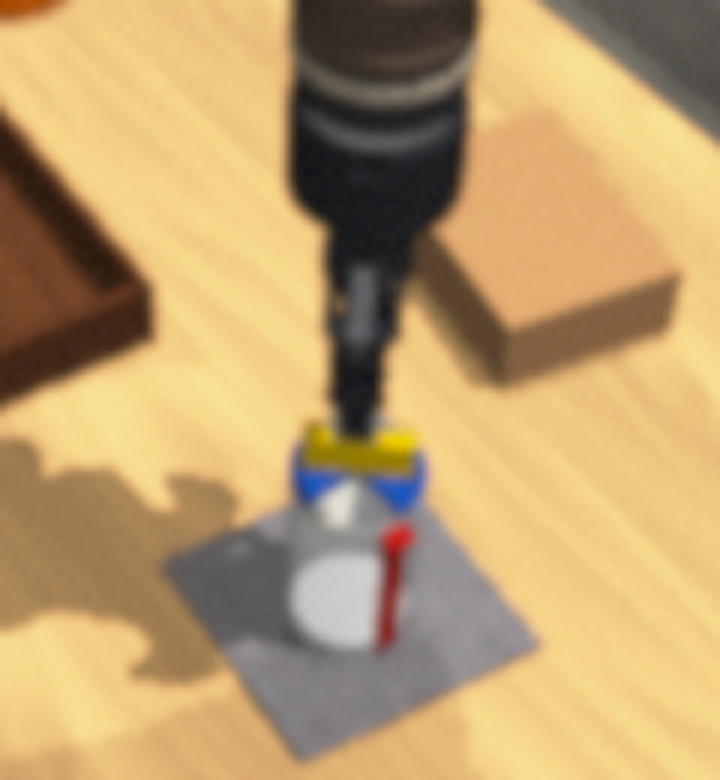

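Aligned with the bar; descend, grip, and turn clockwise.

Call:
drive_tool(commands=[[0,0,1.5,0],[0,0,3,0],[0,0,4.3,0],[0,0,4.5,0],[0,0,4.5,0],[0,0,4.5,0]])

```text
time: 33.62
position: [550.4, -154.8, 118.4]
orientation: [-0.0, 0.935, -0.354, 0.0]
ft_force: [0.7, 0.5, -0.1]
opening: 0.606
```

Call:
drive_tool(commands=[[0,0,0,0],[0,0,0,0],[0,0,0,0],[0,0,0,0],[0,0,0,0]], fingers=255)

```text
time: 34.03
position: [550.4, -155.0, 118.6]
orientation: [0.0, 0.935, -0.353, 0.001]
ft_force: [-1.9, -1.0, 4.0]
opening: 0.133
```

```bash
python3 -c "
from h import *
cmd([550.5,-154.5,116],48.6)
crop('side','s41',280,160,400,290,6)"
```

```text
t 34.03 pos [ 550.4 -155.   118.6] jaw -131.4 j6 -154 tilt 0.07 shift cm [-0.02 -0.04  0.26] roll 0.0 F [-1.9 -1.   4. ] T [-0.16  0.23  0.03] op 0.133 18.700000000000003
```

View pics/s41.png

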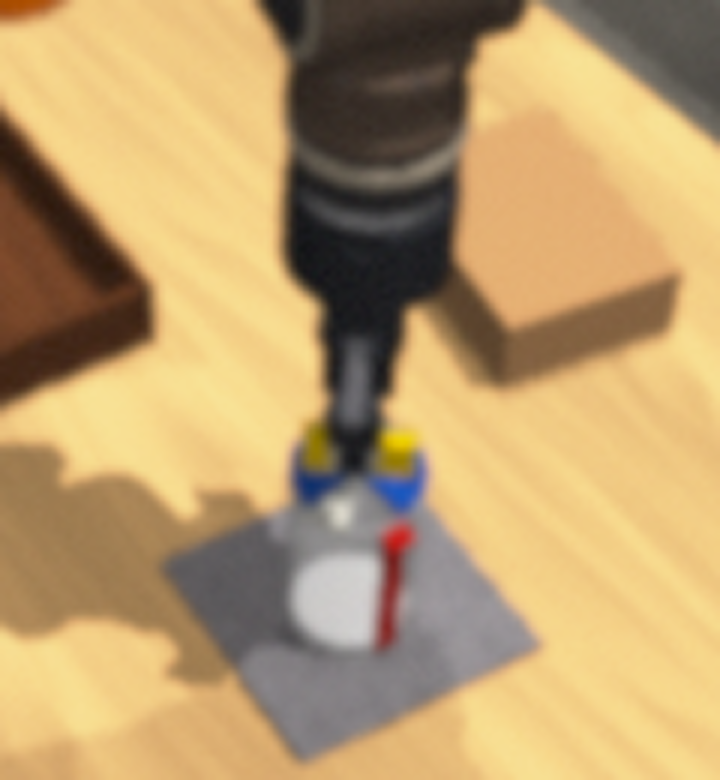

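Call:
drive_tool(commands=[[0,0,0,7],[0,0,0,14],[0,0,0,21],[0,0,0,28],[0,0,0,35],[0,0,0,42],[0,0,0,48],[0,0,0,54],[0,0,0,54],[0,0,0,54]])

```text
time: 34.92
position: [550.9, -154.8, 118.6]
orientation: [0.001, -0.674, 0.739, -0.001]
ft_force: [1.6, -0.9, 5.1]
opening: 0.135
```

```bash
python3 -c "
from h import *
cmd([550.5,-154.5,116],48.6)
crop('side','s42',280,160,400,290,6)"
```

```text
t 34.92 pos [ 550.9 -154.8  118.6] jaw 174.8 j6 -100 tilt 0.11 shift cm [-0.03  0.04  0.26] roll -53.8 F [ 1.6 -0.9  5.1] T [-0.06 -0.28 -0.02] op 0.135 18.700000000000003
```

View pics/s42.png

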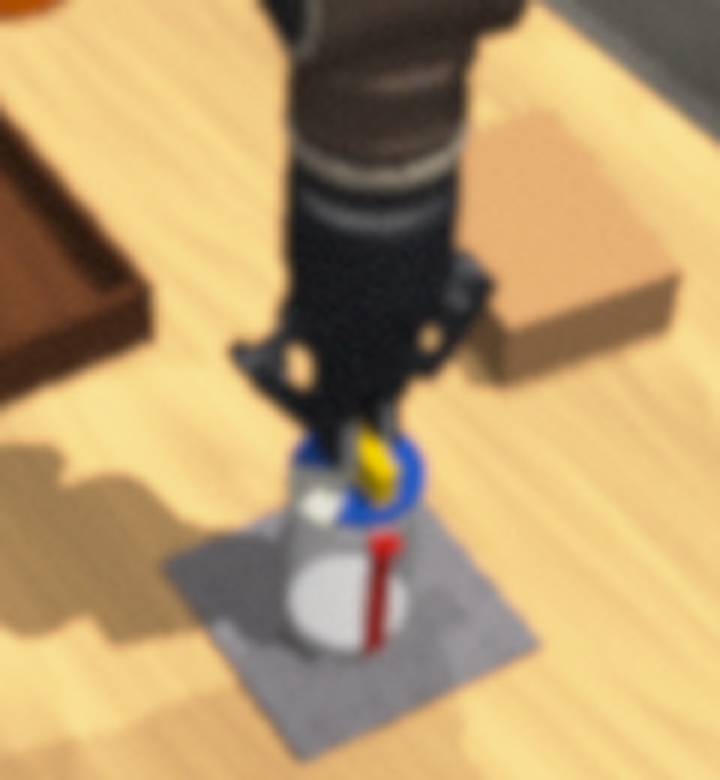

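Call:
drive_tool(commands=[[0,0,0,6],[0,0,0,12],[0,0,0,12],[0,0,0,12]])

```text
time: 35.3
position: [550.7, -154.8, 118.6]
orientation: [0.001, -0.593, 0.805, -0.001]
ft_force: [0.9, 0.3, 5.5]
opening: 0.129
```

Call:
drive_tool(commands=[[0,0,0,0],[0,0,0,0],[0,0,0,0],[0,0,-4,0],[0,0,-8,0],[0,4,-8,0],[0,8,-8,0],[0,12,-8,0],[0,15,-8,0],[0,15,-8,0]], fingers=100)

```text
time: 36.13
position: [401.9, -108.4, 197.9]
orientation: [-0.001, -0.593, 0.806, 0.001]
ft_force: [0.2, -0.4, -0.5]
opening: 0.608
```

```bash
python3 -c "
from h import *
cmd([550.5,-154.5,116],48.6)
crop('side','s43',300,215,380,290,8); t=crop('top','t43',340,155,410,225,8); crop('top','t43w',0,0,640,400,1.2,t)"
```

```text
t 36.13 pos [ 401.9 -108.4  197.9] jaw 162.7 j6 -88 tilt 0.14 shift cm [ -0.02 -15.58   8.15] roll -65.9 F [ 0.2 -0.4 -0.5] T [-0.    0.01 -0.06] op 0.608 18.700000000000003
```

View pics/s43.png

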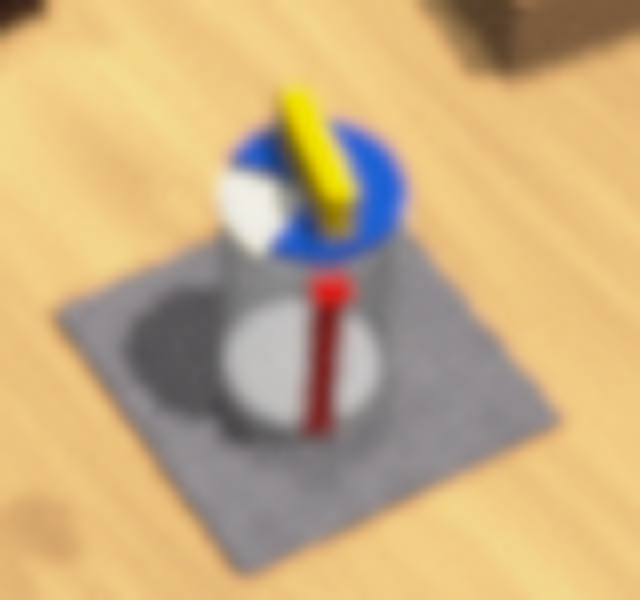

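View pics/t43.png

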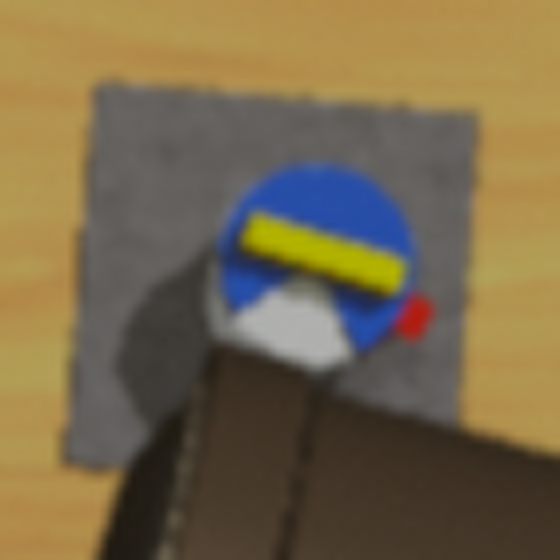

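View pics/t43w.png

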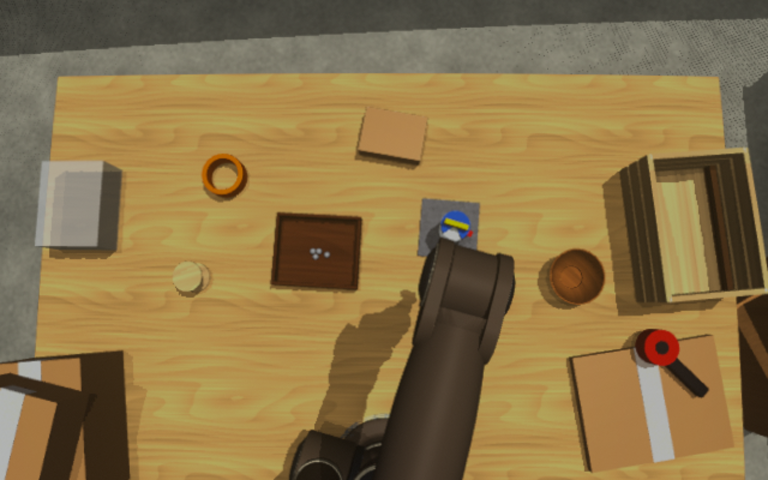

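```bash
python3 -c "
from h import *
f=lambda x,y:(340+x/8,155+y/8)
p=onz('top',[f(242,232),f(408,277)],130);d=p[0]-p[1];a=np.degrees(np.arctan2(d[1],d[0]));c=p.mean(0);print(np.linalg.norm(d),a,c)
q=onz('top',[f(416,319)],100)[0]
for cc in (c,[550.5,-155,0],[547,-157,0]):
  v=q-np.array(cc);w=np.degrees(np.arctan2(v[1],v[0])); print('window',w,'dial deg',80-((w-(a+90))%360))
"
```

```text
56.077603276287185 74.88492538194232 [ 547.01513395 -157.51152088  130.        ]
window -117.70732612657174 dial deg 2.592251508514039
window -120.3293874210236 dial deg 5.214312802965878
window -117.3331877386099 dial deg 2.218113120552175
```

```bash
python3 -c "
from h import *
print(close_job())"
```

```text
the job is handed in; nothing more can be done
None
```

The job is done and handed in at about 36 s of the 72 s allowed. `close_job` gives no verdict, so the result rests on my own checks below.

**What I did:**
- **Opening:** I turned the dial by its bar to the largest opening. The top view showed the dial's opening lying over the window.
- **Emptying:** The tool can only point down, so I gripped the jar near its top and pivoted it in the grip against the tray's near rim until it was past horizontal. All four balls rolled out into the tray.
- **Righting:** I pushed the base against the tray wall, then rolled it upright on the mat, released it, and re-centred it. The dial slipped partly shut on the way.
- **Shutting:** I turned the dial clockwise to its stop. The jar turned along with it for about the last 20°, which fits having reached the stop.

**Last checks, from the camera pictures:**
- Four balls are near the middle of the tray.
- The jar is upright and empty, its axis roughly 5–8 mm from the mat's centre (limit 35 mm).
- The dial reads about 2–5° (0.04–0.09 rad; limit 0.2 rad).
- The tape, carton, bowl and spool look unmoved in the picture. I did not measure them.
- The arm is clear of everything.

**What did not go cleanly:**
- Loosening the grip to let the jar swing upright by itself did not work.
- My first press of the bar on the tray rim missed. On the next one the wrist force rose to about 30 N (limit 120 N), probably the tongue or a finger touching the tray floor, and I backed off.
- One estimate of the bar-tip position from the side view alone was about 15 mm off the top view because I assumed the wrong height.

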